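# Charge the battery packs and lock the charger

## Task

Lay every loose battery pack flat in its own place in the channel of the charger and shut the lid fully; then use the blade key from the wooden stand to turn the slotted cam lock clockwise, a quarter turn, until it seats with its tongue over the lid. With the lid locked, start the charge by pressing the three keys fully down one at a time: the round one, then the square one, then the long bar. Stand the blade key back in its stand (before or after the keys), let go of everything, and leave the other things on the worktop undisturbed.

Things in the scene. Friction and masses are not known exactly. Their poses are not given: they have to be found in the camera images.
- charger: White charging box fixed on the worktop; origin at its underside, x towards the lid hinge, y along the box, z up. It spans x -100..95, y -150..150 mm. Front strip x -100..-30 mm: solid deck 46 mm high with cam lock and keys. Behind it the open bay: inside x -30..90, y -139..139 mm, floor 14 mm and walls 46 mm above the worktop.
- channel (a point): Middle of the bay floor's channel, 14 mm above the worktop, at charger x = 30 mm; axes as the charger's. The channel runs along y, 42 mm wide between ribs 6 mm high. Dividers 3 mm thick and 6 mm high part it into four places 66 mm long, centred on y = -103.5, -34.5, 34.5, 103.5 mm. Any pack may go in any place, long side along y, either end first.
- lid (a joint): Hinge angle of the lid (rad): 0 shut, about 1.6 to 1.8 at the start (upright, leaning a little away), at most 1.95. The hinge is stiff with friction (0.3 N m), so the lid stays where it is left.
- lid_hinge (a point): Middle of the lid's hinge line, which runs along the charger's y at the far edge of the bay (x = 92.5 mm), 46 mm above the worktop; axes as the charger's, fixed to the box.
- lid_front (a point): Point on the lid's outer face (its top when shut), mid-width, 115 mm from the hinge line. The lid is a grey plate 125 x 300 x 6 mm; shut, its underside is 46 mm above the worktop. The point turns with the lid, z pointing out of the outer face, x towards the hinge.
- cam (a joint): Angle of the cam lock (rad), growing clockwise seen from above: 0.1 to 0.4 at the start (tongue beside the lid), hard stop at 1.571 (seated, tongue pointing over the lid). Friction torque 0.12 N m, stays where it is left.
- cam_slot (a point): Centre of the slot's floor on the steel cam's vertical axis, 52 mm above the worktop, at charger x = -65, y = 55 mm. Cam 50 mm across; slot 8 mm wide, 10 mm deep, 32 mm long, open at both ends, along this point's y axis, which turns with the cam; +y is where the tongue points. The tongue is 14 mm wide and reaches 48 mm from the axis.
- stand: Wooden stand fixed on the worktop, foot 70 x 60 mm, well 50 mm high; the well is open on top, inside 38 mm (x) by 18 mm (y). Origin at the middle of its underside.
- blade_key: Blade key, 110 mm tall, 0.14 kg, upright in the stand, blade down. Origin: middle of the blade's lower edge; z up. From below: steel blade 30 (x) x 4 (y) mm, 16 high; steel shank 30 x 10 mm up to 40; pale wooden handle 46 (x) x 26 (y) mm from 40 to 110 mm. The handle's underside rests on the stand's top: then the origin is 10 mm above the worktop. Fits the well either way round.
- blade_tip (a point): Same point as the blade key's origin, the middle of the blade's lower edge.
- key_round (a joint): Travel of the round key (m): 0 released, 0.006 fully down; springs back; 5 N pushes it fully down.
- key_round_top (a point): Centre of the top of the round key, a black disc 28 mm across on a grey module 58 x 40 x 10 mm on the front deck; released, its top is 64 mm above the worktop. The three modules sit side by side 46 mm apart, in an order that varies.
- key_square (a joint): Travel of the square key (m), as the round one.
- key_square_top (a point): Centre of the top of the square key, 25 x 25 mm, on a module like the round key's; released, 64 mm above the worktop.
- key_bar (a joint): Travel of the long bar key (m), as the round one.
- key_bar_top (a point): Centre of the top of the long bar key, 48 x 16 mm (its length along the charger's x), on a module like the round key's; released, 64 mm above the worktop.
- pack0: Battery pack, grey with a black band and brass contacts at one end, 60 (x) x 36 (y) x 24 (z) mm, about 0.09 kg, lying flat on the worktop; origin at the centre of its underside. Two to four packs are there; an absent one has no pose.
- pack1: Battery pack, grey with a black band and brass contacts at one end, 60 (x) x 36 (y) x 24 (z) mm, about 0.09 kg, lying flat on the worktop; origin at the centre of its underside. Two to four packs are there; an absent one has no pose.
- pack2: Battery pack, grey with a black band and brass contacts at one end, 60 (x) x 36 (y) x 24 (z) mm, about 0.09 kg, lying flat on the worktop; origin at the centre of its underside. Two to four packs are there; an absent one has no pose.
- pack3: Battery pack, grey with a black band and brass contacts at one end, 60 (x) x 36 (y) x 24 (z) mm, about 0.09 kg, lying flat on the worktop; origin at the centre of its underside. Two to four packs are there; an absent one has no pose.
- jar: Bystander: closed jar, 60 mm across, 85 mm tall, standing among the packs. Origin under its centre.
- mug: Bystander: white mug, 84 mm across, 90 mm tall, beyond the packs. Origin under its centre.
- mill: Bystander: wooden pepper mill, 56 mm across, 145 mm tall. Origin under its centre.
Not all that is in view belongs to the job. Leave any black or green look-alike of the blade_key alone.

How it is judged:
By the outcome, as a careful person would: the job done as asked, in the order asked, and still so for the second after the job is handed in, with the robot touching nothing.
Of pack0, pack1, pack2, pack3 only 2 to 4 are there at a start; the rules pass over those that are not, and their reading is None.
At some moment in a run one of pack0, pack1, pack2, pack3 may be knocked a few centimetres aside while the robot is not near it.
It also fails if it takes over 210 s, if anything falls off the work surface, if the arm or the gripper's body presses on something with over 40 N, if the wrist force passes 120 N, or if a joint passes its speed limit or range.

## Robot

A 6-joint arm with a two-finger parallel gripper is mounted at the origin on the work surface. World frame = base frame: x ahead of the robot, y to its left, z up, the work surface at z = 0. Lengths are in m, angles in rad, forces in N, time in s.
With the tool pointing down it reaches from about 0.3 to 0.75 m from the base axis. Payload 8.5 kg.
Tool frame: the origin (TCP) lies midway between the tips of the shut fingers; the grasp point (between the pads) lies 19 mm behind it; z points along the fingers, y is the line along which they close (so a half turn about z gives the same grasp; the last joint's range is limited). The gripper opens to 85 mm and grips with 20 to 120 N. Pads are 22 mm wide; open, the fingers measure 114 mm over their backs; the gripper's body (76 mm by 85 mm) begins 54 mm behind the grasp point. The pads swing forward as they close: fully open they stand 13 mm farther back than shut.
Start: joints at [1.013, 0.381, 1.297, -0, 1.464, -0.215], TCP at [0.185, 0.518, 0.231] pointing down, gripper open.
Joint ranges: [-3.11, 3.11], [-0.89, 2.33], [0.22, 2.48], [-1.42, 4.56], [0.17, 2.85], [-2.88, 2.88]. Speed limits (rad/s): [2.39, 2.39, 3.14, 3.14, 3.14, 3.14].

## Interface

Orientations are given as a unit quaternion [w, x, y, z].
In Python, from rig import manip gives the robot as it stands.
- The arm moves only by the tool step_arm, never from a script. Its argument "targets" is a list of rows, each an object of numbers: "tx", "ty", "tz": the shift along the tool's x, y, z in cm; "turn": the turn about the tool's z in degrees. In form: [{"tx": .., "ty": .., "tz": .., "turn": ..}, ...]. A call has 1 to 20 rows; each row shifts and turns the commanded pose from where the row before left it, along the tool's axes as they then stand; what a row does not reach is not made up. A row lasts 1/12 s, in which the tool goes at most 41.7 mm and 7.16 degrees, less where a joint would pass 70% of its speed; a pose out of reach is approached as far as the arm can. A call with a gripper value outside its range is refused whole. "fingers" is the finger opening in cm, from 0 to 8.54, set as the call begins (left out, the last holds). The fingers move at their own pace and stop on an object; "grip_force" is the grip in N (left out, the last holds). Time passes only in rows, so rows that do not move let the fingers close. It gives the time, the measured TCP pose, the force, the opening and the grip force at its end, in the units of the state.
- manip.observe(): the state, without advancing time (a new reading comes with each control period).
- manip.capture(name): name is "side" or "top"; returns (picture, depth): 384x512x3 uint8, blue, green, red; 384x512 float32, m along the optical axis (not along the pixel's ray), 0 where there is no reading.
- manip.get_calibration(name): a dict with "fx", "fy", "cx", "cy" (pixels), "rvec" (rotation vector, rad) and "tvec" (3), from world to camera coordinates, as OpenCV has them. Camera axes: x right, y down, z forward; pixel columns grow to the right and rows downward; lengths in m; the calibration is good to about 2 mm. A picture is of the moment at which its call begins. get_calibration takes no time and is no camera call.
- manip.hand_in(): hands the job in; it is judged then, once.
The state is a dict: "time_s": time; "q": joint angles; "dq": joint speeds; "effort": joint torques, N m; "tool_pos": TCP position; "ee_rot": TCP orientation; "contact_force": force on the tool from outside, world axes, zero at the start; "wrist_torque": the same for the moment, N m; "opening": finger opening in m; "gripper_force": force on a finger pad.
Only numpy, scipy, OpenCV 4.12 (cv2) and the standard library are available. Lean on these libraries where they do the work, as an engineer would, in place of code of your own. Each camera call takes 0.05 s, during which the arm holds its last target. There are 200 camera calls.

## Working session

There is one attempt and no reset: what is moved stays moved. The work goes in short steps, Python scripts to look and compute and a tool call to move; the robot and the scene stay as the last step left them, time stands still between calls to the robot, and variables do not carry over. Pictures are saved under pics/ and viewed, at most 14 in all, crops included, and the job is handed in when it is done.

Besides the shell and the picture viewer there is one more tool, called after "Call:" as name(argument=value, ...) on one line, values as JSON. step_arm: Moves the arm, as the interface text tells. Its arguments: {"type":"object","properties":{"targets":{"type":"array"},"fingers":{"type":"number"},"grip_force":{"type":"number"}},"required":["targets"]}

```bash
mkdir -p pics; ls
cat > h.py <<'E'
import numpy as np, cv2
from rig import manip
def cal(n):
    c=manip.get_calibration(n); R=cv2.Rodrigues(np.array(c["rvec"],float))[0]; t=np.array(c["tvec"],float).ravel()
    K=np.array([[c["fx"],0,c["cx"]],[0,c["fy"],c["cy"]],[0,0,1.]]); return K,R,t
def ray(n,uv,z):
    K,R,t=cal(n); uv=np.atleast_2d(np.array(uv,float)); d=np.c_[uv,np.ones(len(uv))]@np.linalg.inv(K).T@R; o=-R.T@t
    s=(z-o[2])/d[:,2]; return o+s[:,None]*d
def proj(n,P):
    K,R,t=cal(n); p=(np.atleast_2d(P)@R.T+t)@K.T; return p[:,:2]/p[:,2:]
def cloud(n,depth):
    K,R,t=cal(n); v,u=np.mgrid[:384,:512]; d=np.stack([u,v,np.ones_like(u)],-1)@np.linalg.inv(K).T*depth[...,None]
    return (d-t)@R
def st():
    s=manip.observe(); print(round(s["time_s"],2),np.round(s["tool_pos"],4),np.round(s["ee_rot"],4),np.round(s["contact_force"],1),round(s["opening"],4),round(s["gripper_force"],1)); return s
E
cat > a.py <<'E'
from h import *
st()
for n in("top","side"):
    im,d=manip.capture(n); np.savez(n+".npz",im=im,d=d); cv2.imwrite(f"pics/{n}0.png",cv2.resize(im,None,fx=1.5,fy=1.5,interpolation=cv2.INTER_CUBIC))
    K,R,t=cal(n); print(n,K[0,0],"cam at",-R.T@t,"axis",R[2])
E
python3 a.py
```

```text
pics
0.0 [0.1847 0.5177 0.2307] [-3.000e-04  1.705e-01  9.853e-01 -7.000e-04] [ 1.  -0.1 -0.3] 0.0854 0.0
top 419.53005405518445 cam at [0.30126745 0.0174314  1.2184048 ] axis [ 0.18358029 -0.00229908 -0.98300203]
side 393.41818933247544 cam at [ 0.11183079 -0.83173904  0.9565238 ] axis [ 0.30718012  0.64604898 -0.69875682]
```

View pics/top0.png

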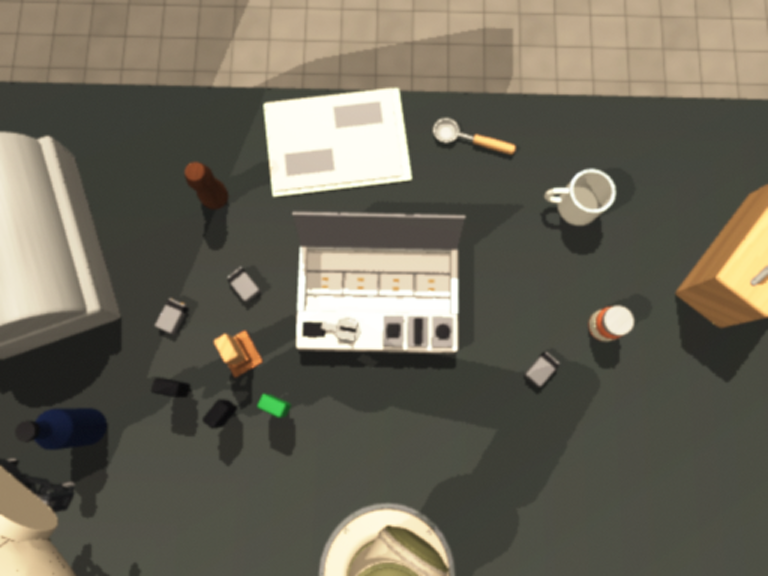

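View pics/side0.png

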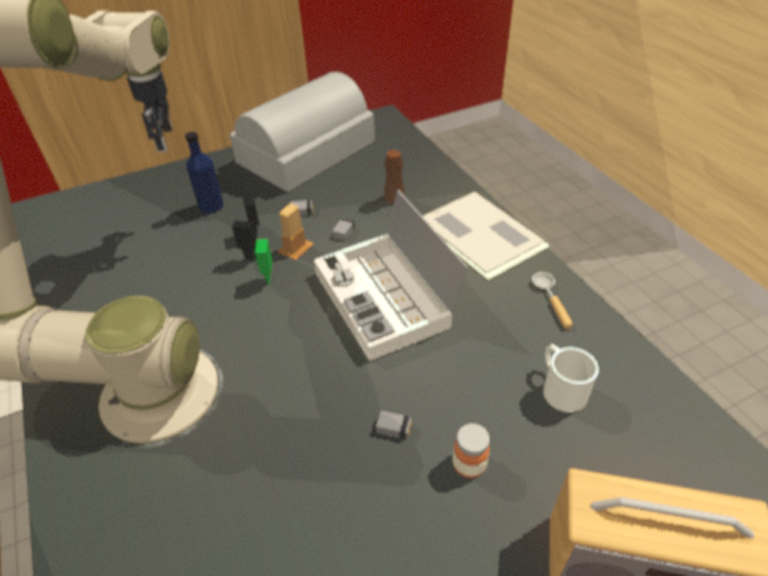

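The top view, enlarged 1.5x, shows the charger at (378,300) with the lid up at (382,230). Three packs lie at (172,317), (244,285) and (542,370), and the jar is at (611,323). The cam is at (347,330) with its tongue pointing left. The keys from left to right are square (394,330), bar (418,330) and round (442,330).

These could be taken for the blade key: pale wood in the stand (236,350), black (170,388), black (220,412), green (272,405). I choose the pale wooden one in the orange stand, and will check it in a crop.

```bash
cat > b.py <<'E'
from h import *
f=np.load("top.npz"); im,d=f["im"],f["d"]; P=cloud("top",d); Z=P[...,2]; ok=d>0
def rect(m,z,name,amin=40):
    m=(m).astype(np.uint8); n,l,s,c=cv2.connectedComponentsWithStats(m)
    for i in range(1,n):
        if s[i,4]<amin: continue
        X=P[l==i]; uv=np.argwhere(l==i)[:,::-1]; xy=ray("top",uv,z)[:,:2]
        r=cv2.minAreaRect((xy*1000).astype(np.float32)); print(name,"px",c[i].round(),"n",s[i,4],"ctr",np.round(r[0],1),"size",np.round(r[1],1),"ang",round(r[2],1),"medz",round(np.median(X[:,2])*1000,1))
print("table z",np.median(Z[240:300,180:330])*1000)
band=np.zeros(Z.shape,bool); band[120:300,90:420]=1
rect(ok&band&(Z>.017)&(Z<.031),.024,"pack")
rect(ok&band&(Z>.040)&(Z<.054),.046,"box")
rect(ok&band&(Z>.1)&(Z<.135),.120,"key")
rect(ok&band&(Z>.056)&(Z<.072),.064,"deck",15)
rect(ok&band&(Z>.075)&(Z<.095),.085,"jar",15)
np.set_printoptions(suppress=True)
# crops
c=cv2.resize(im[185:250,180:320],None,fx=5.5,fy=5.5,interpolation=cv2.INTER_CUBIC); cv2.imwrite("pics/c1.png",c)
c=cv2.resize(im[180:300,90:210],None,fx=5,fy=5,interpolation=cv2.INTER_CUBIC); cv2.imwrite("pics/c2.png",c)
E
python3 b.py
```

```text
table z 0.76568511611208
pack px [394. 127.] n 53 ctr [ 722.9 -389.4] size [69.1 25.8] ang 45.2 medz 22.9
pack px [376. 139.] n 68 ctr [ 684.6 -341.3] size [81.4 26.7] ang 38.4 medz 24.4
pack px [250. 185.] n 323 ctr [535.4  31.1] size [292.5  75.2] ang 80.3 medz 20.0
pack px [241. 168.] n 60 ctr [588.5  60.3] size [  9.  125.7] ang 1.3 medz 23.9
pack px [283. 169.] n 40 ctr [587.9 -64. ] size [87.7  8.2] ang 88.7 medz 22.8
pack px [161. 189.] n 258 ctr [521.8 289.9] size [61.3 35.8] ang 40.7 medz 24.3
pack px [210. 196.] n 57 ctr [510.6 144.1] size [33.5 63.5] ang 20.1 medz 20.3
pack px [113. 210.] n 267 ctr [457.4 423.8] size [37.8 60.2] ang 66.5 medz 24.9
pack px [361. 246.] n 274 ctr [ 371.7 -284.6] size [36.2 60.7] ang 48.8 medz 24.2
box px [142. 130.] n 61 ctr [694.5 353.2] size [30.4 49.8] ang 44.3 medz 46.4
box px [399. 127.] n 49 ctr [ 717.3 -398.7] size [60.9 20.7] ang 26.5 medz 45.7
box px [383. 141.] n 53 ctr [ 678.5 -352.5] size [74.9 26.8] ang 53.5 medz 45.8
box px [243. 209.] n 2209 ctr [498.3  29.6] size [198.4 299.6] ang 0.1 medz 46.8
box px [400. 217.] n 48 ctr [ 45
[... 1497 characters left out ...]
. 260.] n 18 ctr [317.9 371.3] size [ 6.2 24.1] ang 86.3 medz 61.4
deck px [152. 276.] n 29 ctr [275.3 292.1] size [17.7 46.3] ang 77.1 medz 64.9
jar px [139. 126.] n 25 ctr [691.5 351.2] size [10.4 34.1] ang 41.8 medz 84.9
jar px [392. 132.] n 193 ctr [ 692.8 -359.6] size [ 65.  108.3] ang 1.4 medz 86.6
jar px [251. 159.] n 373 ctr [601.7  29.6] size [295.6  13.5] ang 89.7 medz 85.2
jar px [411. 213.] n 294 ctr [ 459.  -404.7] size [49.1 52.9] ang 87.2 medz 85.2
jar px [157. 235.] n 29 ctr [388.7 279.4] size [45.7 20.8] ang 0.5 medz 85.7
jar px [121. 260.] n 21 ctr [317.1 371.6] size [ 6.7 23.9] ang 78.3 medz 85.7
jar px [150. 275.] n 26 ctr [276.3 290.3] size [18.6 45.4] ang 80.4 medz 84.9
```

View pics/c1.png

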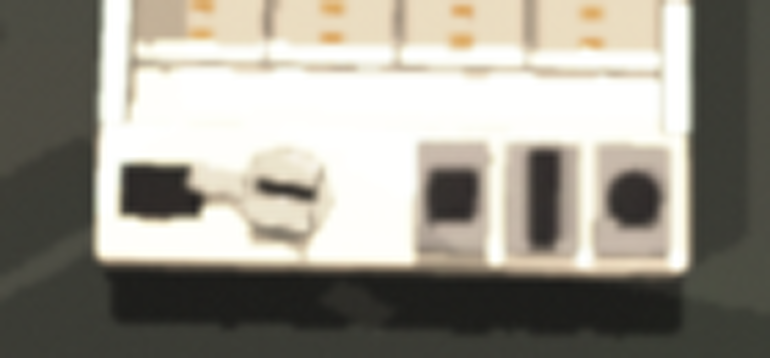

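View pics/c2.png

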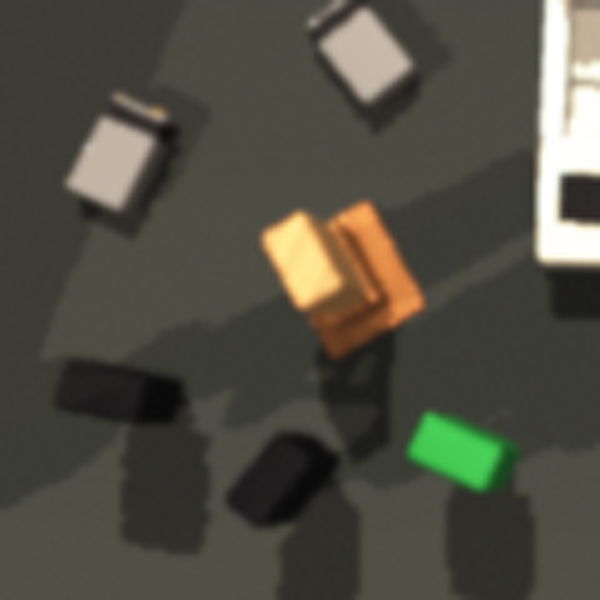

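The crop confirms it: the pale wooden handle stands in the orange stand at crop (300,260), and the black and green pieces are look-alikes to leave alone. In the charger crop, the slot is at (285,190), tilted about 10°, and the keys are square, bar, round from left to right. Next I work out grasp axes and refine the slot.

```bash
cat >> h.py <<'E'
def long_axis(rect):
    b=cv2.boxPoints(rect); e=[b[1]-b[0],b[2]-b[1]]; e=max(e,key=np.linalg.norm); return np.degrees(np.arctan2(e[1],e[0]))%180
def go(x,y,z,yaw):
    "print tool-frame shift (cm) and turn (deg) from the present pose to TCP x,y,z (mm), closing-axis angle yaw (mod 180)"
    from scipy.spatial.transform import Rotation as Ro
    s=manip.observe(); w=s["ee_rot"]; R=Ro.from_quat([w[1],w[2],w[3],w[0]]).as_matrix()
    d=R.T@(np.array([x,y,z])/1000-s["tool_pos"])*100; a=np.degrees(np.arctan2(R[1,1],R[0,1])); t=(a-yaw+90)%180-90
    q6=np.degrees(s["q"][5]); q1=np.degrees(np.arctan2(y,x)); print("go",(x,y,z,yaw),"t(cm)",np.round(d,2),"turn",round(t,1),"yaw now",round(a,1),"q6 end~",round(q1-(a-t),0))
E
cat > c.py <<'E'
from h import *
f=np.load("top.npz"); im,d=f["im"],f["d"]; P=cloud("top",d); Z=P[...,2]
def comp(uv,z0,z1,z):
    n,l,s,c=cv2.connectedComponentsWithStats(((Z>z0)&(Z<z1)).astype(np.uint8)); i=l[uv[1],uv[0]]
    xy=ray("top",np.argwhere(l==i)[:,::-1],z)[:,:2]*1000; r=cv2.minAreaRect(xy.astype(np.float32)); return np.round(r[0],1),"long",round(long_axis(r),1)
for uv in((161,189),(113,210),(361,246)): print("pack",comp(uv,.017,.031,.024))
print("key",comp((151,232),.1,.135,.120))
# stand foot corners by colour at z~? ; slot dark pixels
for n,box in(("top",(222,214,242,224)),("side",None)):
    img=np.load(n+".npz")["im"]
    if box is None:
        c=proj(n,[.434,.085,.060])[0].astype(int); box=(c[0]-9,c[1]-8,c[0]+10,c[1]+9)
    g=cv2.cvtColor(img,cv2.COLOR_BGR2GRAY)[box[1]:box[3],box[0]:box[2]]
    m=(g<110); nn,l,s,c=cv2.connectedComponentsWithStats(m.astype(np.uint8),connectivity=8)
    print(n,box,g.min()); 
    for i in range(1,nn):
        if s[i,4]>5:
            uv=np.argwhere(l==i)[:,::-1]+box[:2]; w=(130-g[l==i]).astype(float)
            X=ray(n,uv,.060)*1000; xy=X[:,:2]; mu=np.average(xy,axis=0,weights=w); e=np.linalg.eigh(np.cov((xy-mu).T,aweights=w)); v=e[1][:,1]
            print(" slot?",s[i,4],mu.round(1),"ang",np.degrees(np.arctan2(v[1],v[0]))%180,"len",np.ptp(xy@v).round(1))
h=np.load("side.npz")["im"]; c=proj("side",[.434,.02,.055])[0].astype(int)
cv2.imwrite("pics/s1.png",cv2.resize(h[c[1]-50:c[1]+45,c[0]-60:c[0]+70],None,fx=6,fy=6,interpolation=cv2.INTER_CUBIC)); print("crop origin",c-[60,50])
go(521.8,289.9,150,0)
E
python3 c.py
```

```text
pack (array([521.8, 289.9]), 'long', np.float32(40.7))
pack (array([457.4, 423.8]), 'long', np.float32(156.5))
pack (array([ 371.7, -284.6]), 'long', np.float32(138.8))
key (array([389.5, 288.7]), 'long', np.float32(30.0))
top (222, 214, 242, 224) 51
 slot? 18 [435.2  82.8] ang 81.05917301800805 len 25.6
side (np.int64(218), np.int64(174), np.int64(237), np.int64(191)) 68
 slot? 21 [428.1 130.8] ang 82.45254544695415 len 24.6
crop origin [175 146]
go (521.8, 289.9, 150, 0) t(cm) [-39.41 -10.12   8.08] turn 70.4 yaw now 70.4 q6 end~ 29.0
```

View pics/s1.png

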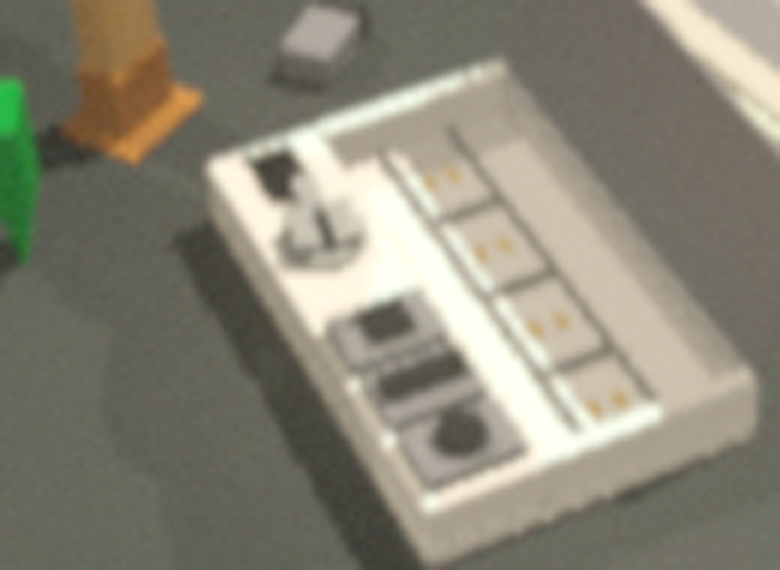

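Slot angle is about 81° (cam about 0.16 rad). Pack 1 comes first: I rise clear of the bottle, move over, and turn.

Call:
step_arm(targets=[{"tx": -1.1, "ty": -3.1, "tz": -1.5}, {"tx": -1.1, "ty": -3.1, "tz": -1.5}, {"tx": -1.1, "ty": -3.1, "tz": -1.5}, {"tx": -3.6}, {"tx": -3.6}, {"tx": -3.6}, {"tx": -3.6}, {"tx": -3.6}, {"tx": -3.6}, {"tx": -3.6}, {"tx": -3.6}, {"tx": -3.6}, {"tx": -3.7, "ty": -0.9}, {"turn": 7, "tz": 1}, {"turn": 7, "tz": 1}, {"turn": 7, "tz": 1}, {"turn": 7, "tz": 1}, {"turn": 7, "tz": 1}, {"turn": 7, "tz": 1}, {"turn": 7, "tz": 1}], fingers=5.5, grip_force=40)

```text
invalid input at $.targets[0]: expected keys tx, ty, tz, turn
```

Call:
step_arm(targets=[{"turn": 7, "tz": 1}, {"turn": 7, "tz": 1}, {"turn": 7, "tz": 1}, {"turn": 7, "tz": 1}, {"turn": 7, "tz": 1}, {"turn": 7, "tz": 1}, {"turn": 7, "tz": 1}, {"turn": 7, "tz": 1}, {"turn": 7, "tz": 1}, {"turn": 7, "tz": 0.3}, {}, {}])

```text
invalid input at $.targets[0]: expected keys tx, ty, tz, turn
```

```bash
cat > d.py <<'E'
from h import *
import sys
st()
im,d=manip.capture("top"); np.savez("top.npz",im=im,d=d); Z=cloud("top",d)[...,2]
m=((Z>.017)&(Z<.031)).astype(np.uint8); n,l,s,c=cv2.connectedComponentsWithStats(m)
for i in range(1,n):
    if not 80<s[i,4]<330: continue
    xy=ray("top",np.argwhere(l==i)[:,::-1],.024)[:,:2]*1000; r=cv2.minAreaRect(xy.astype(np.float32))
    print("p",c[i].round(),s[i,4],np.round(r[0],1),np.round(sorted(r[1]),1),"long",round(long_axis(r),1))
E
python3 d.py; python3 -c "
from h import *
go(521.8,289.9,10,-49.3)"
```

```text
0.1 [0.1847 0.5178 0.2308] [-2.000e-04  1.706e-01  9.853e-01 -6.000e-04] [ 0.4  0.5 -0.3] 0.0852 0.0
p [330.  95.] 91 [ 822.2 -197.7] [15.5 82.1] long 74.4
p [481. 156.] 89 [ 642.9 -644.2] [  4.8 235. ] long 141.5
p [216. 177.] 114 [561.8 129. ] [54.7 92.8] long 77.1
p [161. 189.] 256 [521.8 289.8] [35.7 61.4] long 41.0
p [251. 192.] 132 [526.5  22. ] [ 57.3 147.8] long 84.9
p [466. 204.] 92 [ 495.5 -593.6] [ 25.8 112. ] long 40.9
p [ 46. 220.] 131 [415.8 626.8] [ 44.8 233.8] long 121.9
p [113. 210.] 273 [457.4 424.2] [37.9 60.1] long 157.7
p [361. 246.] 276 [ 371.9 -284.5] [36.5 60.6] long 139.3
p [238. 366.] 172 [45.4 56.2] [ 28.4 109.9] long 141.1
go (521.8, 289.9, 10, -49.3) t(cm) [-39.41 -10.11  22.09] turn -60.3 yaw now 70.4 q6 end~ -102.0
```

All four keys are required in every row.

Call:
step_arm(targets=[{"tx": -1.1, "ty": -3.1, "tz": -1.5, "turn": 0}, {"tx": -1.1, "ty": -3.1, "tz": -1.5, "turn": 0}, {"tx": -1.1, "ty": -3.1, "tz": -1.5, "turn": 0}, {"tx": -3.6, "ty": 0, "tz": 0, "turn": 0}, {"tx": -3.6, "ty": 0, "tz": 0, "turn": 0}, {"tx": -3.6, "ty": 0, "tz": 0, "turn": 0}, {"tx": -3.6, "ty": 0, "tz": 0, "turn": 0}, {"tx": -3.6, "ty": 0, "tz": 0, "turn": 0}, {"tx": -3.6, "ty": 0, "tz": 0, "turn": 0}, {"tx": -3.6, "ty": 0, "tz": 0, "turn": 0}, {"tx": -3.6, "ty": 0, "tz": 0, "turn": 0}, {"tx": -3.6, "ty": 0, "tz": 0, "turn": 0}, {"tx": -3.7, "ty": -0.9, "tz": 0, "turn": 0}, {"tx": 0, "ty": 0, "tz": 1, "turn": 7}, {"tx": 0, "ty": 0, "tz": 1, "turn": 7}, {"tx": 0, "ty": 0, "tz": 1, "turn": 7}, {"tx": 0, "ty": 0, "tz": 1, "turn": 7}, {"tx": 0, "ty": 0, "tz": 1, "turn": 7}, {"tx": 0, "ty": 0, "tz": 1, "turn": 7}, {"tx": 0, "ty": 0, "tz": 1, "turn": 7}], fingers=5.5, grip_force=40)

```text
time_s: 1.82
tool_pos: [0.5215, 0.2894, 0.2055]
ee_rot: [-0.0, 0.566, 0.824, -0.0]
contact_force: [-0.8, 0.3, -0.1]
opening: 0.0549
gripper_force: 0.0
```

Call:
step_arm(targets=[{"tx": 0, "ty": 0, "tz": 1, "turn": 7}, {"tx": 0, "ty": 0, "tz": 1, "turn": 7}, {"tx": 0, "ty": 0, "tz": 1, "turn": 7}, {"tx": 0, "ty": 0, "tz": 1, "turn": 7}, {"tx": 0, "ty": 0, "tz": 1, "turn": 7}, {"tx": 0, "ty": 0, "tz": 1, "turn": 7}, {"tx": 0, "ty": 0, "tz": 1, "turn": 7}, {"tx": 0, "ty": 0, "tz": 1, "turn": 7}, {"tx": 0, "ty": 0, "tz": 1, "turn": 7}, {"tx": 0, "ty": 0, "tz": 0.5, "turn": 7}, {"tx": 0, "ty": 0, "tz": 0, "turn": 0}, {"tx": 0, "ty": 0, "tz": 0, "turn": 0}])

```text
time_s: 2.82
tool_pos: [0.5215, 0.2895, 0.1111]
ee_rot: [-0.0, 0.935, 0.355, -0.0]
contact_force: [-0.9, -0.6, 0.8]
opening: 0.0552
gripper_force: 0.0
```

```bash
python3 -c "
from h import *
st()
go(521.8,289.9,10,-49.3)"
```

```text
2.82 [0.5215 0.2895 0.1111] [-0.000e+00  9.349e-01  3.549e-01 -4.000e-04] [-0.9 -0.6  0.8] 0.0552 0.0
go (521.8, 289.9, 10, -49.3) t(cm) [ 6.000e-02 -1.000e-02  1.011e+01] turn 0.9 yaw now -48.4 q6 end~ 78.0
```

Call:
step_arm(targets=[{"tx": 0, "ty": 0, "tz": 3, "turn": 0.8}, {"tx": 0, "ty": 0, "tz": 3, "turn": 0}, {"tx": 0, "ty": 0, "tz": 2.5, "turn": 0}, {"tx": 0, "ty": 0, "tz": 1.6, "turn": 0}, {"tx": 0, "ty": 0, "tz": 0, "turn": 0}])

```text
time_s: 3.23
tool_pos: [0.5203, 0.289, 0.0076]
ee_rot: [-0.0, 0.937, 0.348, -0.003]
contact_force: [-0.5, -0.3, 0.0]
opening: 0.0547
gripper_force: 0.0
```

Call:
step_arm(targets=[{"tx": 0, "ty": 0, "tz": 0, "turn": 0}, {"tx": 0, "ty": 0, "tz": 0, "turn": 0}, {"tx": 0, "ty": 0, "tz": 0, "turn": 0}, {"tx": 0, "ty": 0, "tz": 0, "turn": 0}, {"tx": 0, "ty": 0, "tz": 0, "turn": 0}, {"tx": 0, "ty": 0, "tz": 0, "turn": 0}, {"tx": 0, "ty": 0, "tz": -2, "turn": 0}, {"tx": 0, "ty": 0, "tz": -3, "turn": -7}, {"tx": 0, "ty": 0, "tz": -3, "turn": -7}, {"tx": 0, "ty": 0, "tz": -3, "turn": -7}, {"tx": 0, "ty": 0, "tz": 0, "turn": -7}, {"tx": 0, "ty": 0, "tz": 0, "turn": -7}, {"tx": 0, "ty": 0, "tz": 0, "turn": -7}, {"tx": 0, "ty": 0, "tz": 0, "turn": -7}, {"tx": 0, "ty": 0, "tz": 0, "turn": 0}], fingers=2.5)

```text
time_s: 4.48
tool_pos: [0.5216, 0.2895, 0.1207]
ee_rot: [0.0, 0.708, 0.706, 0.0]
contact_force: [0.7, -0.1, -0.1]
opening: 0.0347
gripper_force: 40.3
```

```bash
cat > e.py <<'E'
from h import *
st()
go(529.2,64.2,70,0)
print("slot via side", ray("side",[228.8,183.5],.060)*1000)
# dividers / contacts in the top view: check the channel by brass contacts and key tops
im=np.load("top.npz")["im"]; hsv=cv2.cvtColor(im,cv2.COLOR_BGR2HSV)
m=cv2.inRange(hsv,(8,110,120),(25,255,255)); m[:180]=0;m[197:]=0;m[:,:205]=0;m[:,305:]=0
n,l,s,c=cv2.connectedComponentsWithStats(m)
for i in range(1,n):
    if s[i,4]>2: print("brass",ray("top",c[i],.014)[0,:2]*1000)
g=cv2.cvtColor(im,cv2.COLOR_BGR2GRAY)
n,l,s,c=cv2.connectedComponentsWithStats((g[212:232,252:304]<70).astype(np.uint8))
for i in range(1,n):
    if s[i,4]>8: print("keytop",s[i,4],ray("top",c[i]+[252,212],.064)[0,:2].round(4)*1000)
E
python3 e.py
```

```text
4.48 [0.5216 0.2895 0.1207] [1.000e-04 7.082e-01 7.060e-01 2.000e-04] [ 0.7 -0.1 -0.1] 0.0347 40.3
go (529.2, 64.2, 70, 0) t(cm) [-22.52   0.83   5.07] turn -0.2 yaw now -0.2 q6 end~ 7.0
slot via side [[436.90571591  80.63883445  60.        ]]
brass [538.12676387 132.29334778]
brass [538.22272728  63.54570232]
brass [538.31871817  -5.22162917]
brass [538.41473656 -74.00865515]
brass [521.74226647 133.10720564]
brass [522.61080319  63.09146984]
brass [521.96261651  -5.5293311 ]
brass [523.53990819 -74.13549966]
keytop 63 [434.  -47.5]
keytop 59 [432.8  -1. ]
keytop 59 [433.9 -92.7]
```

Call:
step_arm(targets=[{"tx": -3.8, "ty": 0.2, "tz": 0, "turn": 0}, {"tx": -3.8, "ty": 0.2, "tz": 0, "turn": 0}, {"tx": -3.8, "ty": 0.2, "tz": 0, "turn": 0}, {"tx": -3.8, "ty": 0.2, "tz": 0, "turn": 0}, {"tx": -3.7, "ty": 0, "tz": 0, "turn": 0}, {"tx": -3.7, "ty": 0, "tz": 0, "turn": 0}, {"tx": 0, "ty": 0, "tz": 3, "turn": 0}, {"tx": 0, "ty": 0, "tz": 3, "turn": 0}, {"tx": 0, "ty": 0, "tz": 0, "turn": 0}, {"tx": 0, "ty": 0, "tz": 0, "turn": 0}])

```text
time_s: 5.32
tool_pos: [0.5275, 0.0635, 0.0601]
ee_rot: [-0.001, 0.711, 0.704, -0.001]
contact_force: [0.0, -0.1, -0.4]
opening: 0.0347
gripper_force: 40.4
```

```bash
cat > v.py <<'E'
from h import *
import sys
st()
n,name,x,y,z,w=sys.argv[1],sys.argv[2],*map(float,sys.argv[3:7])
im,d=manip.capture(n); np.savez(n+".npz",im=im,d=d)
c=proj(n,[x/1000,y/1000,z/1000])[0]; w=int(w); x0,y0=max(0,int(c[0])-w),max(0,int(c[1])-int(.75*w)); f=760/(2*w)
cv2.imwrite(f"pics/{name}.png",cv2.resize(im[y0:y0+int(1.5*w),x0:x0+2*w],None,fx=f,fy=f,interpolation=cv2.INTER_CUBIC)); print("crop origin",x0,y0,"scale",round(f,2))
E
python3 v.py side p1 529 64 30 50; python3 -c "
from h import *
go(529.5,63.5,25,0)"
```

```text
5.32 [0.5275 0.0635 0.0601] [-0.001   0.7107  0.7035 -0.0008] [ 0.  -0.1 -0.4] 0.0347 40.4
crop origin 205 147 scale 7.6
go (529.5, 63.5, 25, 0) t(cm) [-0.01  0.11  3.63] turn -0.5 yaw now -0.5 q6 end~ 7.0
```

View pics/p1.png

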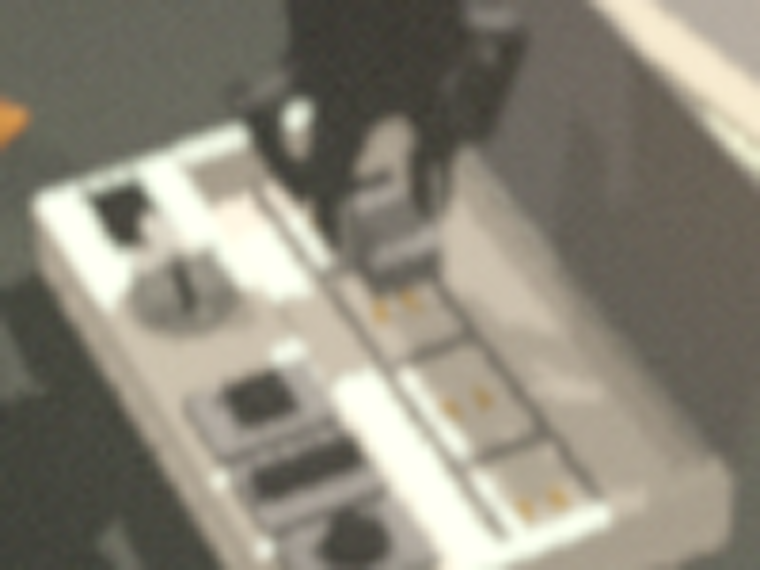

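The pack is held level over the second place from the left (crop (390,235)), between the ribs. I lower it and release.

Call:
step_arm(targets=[{"tx": 0, "ty": 0.1, "tz": 1.5, "turn": 0}, {"tx": 0, "ty": 0, "tz": 1, "turn": 0}, {"tx": 0, "ty": 0, "tz": 0.5, "turn": 0}, {"tx": 0, "ty": 0, "tz": 0.4, "turn": 0}, {"tx": 0, "ty": 0, "tz": 0, "turn": 0}, {"tx": 0, "ty": 0, "tz": 0, "turn": 0}])

```text
time_s: 5.87
tool_pos: [0.5298, 0.0629, 0.0279]
ee_rot: [0.001, 0.71, 0.704, 0.0]
contact_force: [-1.1, -4.8, 6.5]
opening: 0.0348
gripper_force: 42.7
```

Call:
step_arm(targets=[{"tx": 0, "ty": 0, "tz": 0, "turn": 0}, {"tx": 0, "ty": 0, "tz": 0, "turn": 0}, {"tx": 0, "ty": 0, "tz": 0, "turn": 0}, {"tx": 0, "ty": 0, "tz": 0, "turn": 0}, {"tx": 0, "ty": 0, "tz": -3, "turn": 0}, {"tx": 0, "ty": 0, "tz": -3, "turn": 0}, {"tx": 0, "ty": 0, "tz": -3, "turn": 0}, {"tx": 0, "ty": 0, "tz": -3, "turn": 0}, {"tx": 0, "ty": 0, "tz": -3, "turn": 0}, {"tx": 0, "ty": 0, "tz": -3, "turn": 0}, {"tx": 4, "ty": 0, "tz": 0, "turn": 0}, {"tx": 4, "ty": 0, "tz": 0, "turn": 0}, {"tx": 4, "ty": 0, "tz": 0, "turn": 0}, {"tx": 4, "ty": 0, "tz": 0, "turn": 0}, {"tx": 4, "ty": 0, "tz": 0, "turn": 0}, {"tx": 4, "ty": 0, "tz": 0, "turn": 0}, {"tx": 0, "ty": 0, "tz": 0, "turn": 0}, {"tx": 0, "ty": 0, "tz": 0, "turn": 0}], fingers=5.2)

```text
time_s: 7.37
tool_pos: [0.5301, 0.3052, 0.2058]
ee_rot: [-0.0, 0.709, 0.706, -0.0]
contact_force: [-1.0, -0.3, -0.1]
opening: 0.0523
gripper_force: 0.0
```

```bash
python3 d.py
cat >> h.py <<'E'
def inbay(d):
    P=cloud("top",d)*1000; m=(P[...,2]>30)&(P[...,2]<43)&(P[...,0]>495)&(P[...,0]<565)&(abs(P[...,1]-29)<138)
    n,l,s,c=cv2.connectedComponentsWithStats(m.astype(np.uint8))
    for i in range(1,n):
        if s[i,4]>60:
            r=cv2.minAreaRect((ray("top",np.argwhere(l==i)[:,::-1],.038)[:,:2]*1000).astype(np.float32)); print("bay",s[i,4],np.round(r[0],1),np.round(r[1],1),round(long_axis(r),1),"z",np.median(P[l==i][:,2]).round(1))
E
python3 -c "
from h import *
inbay(np.load('top.npz')['d'])
go(457.4,424,10,66)"
```

```text
7.37 [0.5301 0.3052 0.2058] [-1.000e-04  7.087e-01  7.055e-01 -4.000e-04] [-1.  -0.3 -0.1] 0.0523 0.0
p [329.  95.] 94 [ 821.3 -198.3] [16.4 82. ] long 73.1
p [ 53. 125.] 81 [709.2 624.2] [  6.9 159.2] long 21.8
p [473. 180.] 186 [ 608.9 -627.6] [102.7 282.1] long 164.5
p [246. 192.] 247 [522.5  53.2] [ 64.2 237.3] long 96.0
p [361. 246.] 276 [ 371.9 -284.5] [36.6 60.6] long 139.1
p [250. 360.] 251 [57.8 24.5] [ 42.6 138.5] long 109.0
bay 196 [527.   66.2] [60.3 36.7] 88.1 z 39.9
go (457.4, 424, 10, 66) t(cm) [11.99 -7.36 19.59] turn -66.4 yaw now -0.4 q6 end~ -23.0
```

```bash
python3 v.py top p2 480 120 30 75; python3 -c "
from h import *
P=cloud('top',np.load('top.npz')['d'])*1000
m=(P[...,2]>28)&(P[...,2]<45)&(P[...,0]>513)&(P[...,0]<543)&(abs(P[...,1]-66)<28); X=P[m]; A=np.c_[X[:,:2]-[528,66],np.ones(len(X))]; k,*_=np.linalg.lstsq(A,X[:,2],rcond=None); print('slopes mm/mm',k,m.sum(), (X[:,2]-A@k).std())"
```

```text
7.42 [0.5304 0.3038 0.2059] [-0.000e+00  7.093e-01  7.049e-01 -4.000e-04] [ 1.  0. -0.] 0.0525 0.0
crop origin 144 148 scale 5.07
slopes mm/mm [-2.16471650e-02  9.55793733e-02  4.08249271e+01] 178 1.9554872393298504
```

View pics/p2.png

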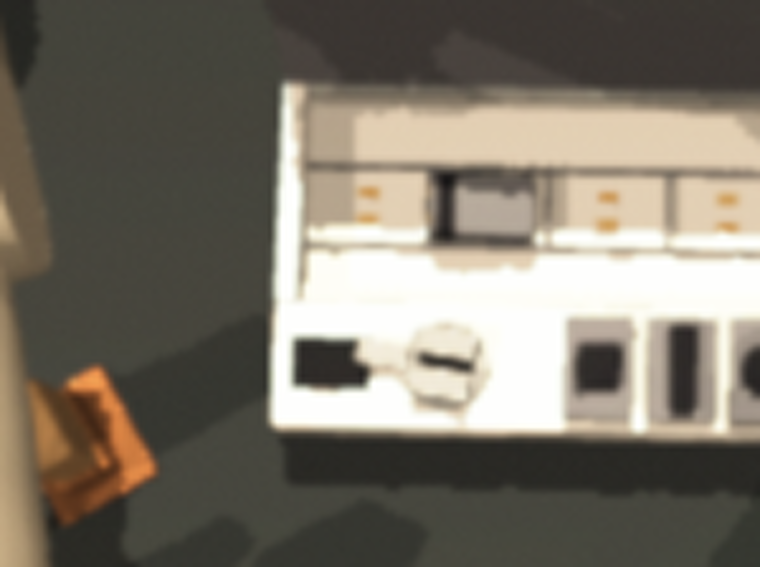

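The picture shows the pack in place 2 (crop (482,207)) sitting about 3 mm towards +y. The plane fit gives a tilt of about 5°, so its +y end rests on the divider. I go back, grip it lightly and slide it -y.

Call:
step_arm(targets=[{"tx": -4, "ty": 0, "tz": 0, "turn": 0}, {"tx": -4, "ty": 0, "tz": 0, "turn": 0}, {"tx": -4, "ty": 0, "tz": 0, "turn": 0}, {"tx": -4, "ty": 0, "tz": 0, "turn": 0}, {"tx": -4, "ty": 0, "tz": 0, "turn": 0}, {"tx": -4, "ty": 0, "tz": 0, "turn": 0}, {"tx": 0, "ty": 0, "tz": 3.5, "turn": 0}, {"tx": 0, "ty": 0, "tz": 3.5, "turn": 0}, {"tx": 0, "ty": 0, "tz": 3.5, "turn": 0}, {"tx": 0, "ty": 0, "tz": 3.5, "turn": 0}, {"tx": 0, "ty": 0, "tz": 2.5, "turn": 0}, {"tx": 0, "ty": 0, "tz": 1.2, "turn": 0}, {"tx": 0, "ty": 0, "tz": 0, "turn": 0}])

```text
time_s: 8.55
tool_pos: [0.5272, 0.0621, 0.0271]
ee_rot: [-0.002, 0.711, 0.704, -0.002]
contact_force: [-0.6, -0.4, 0.5]
opening: 0.0524
gripper_force: 0.0
```

Call:
step_arm(targets=[{"tx": 0, "ty": 0, "tz": 0, "turn": 0}, {"tx": 0, "ty": 0, "tz": 0, "turn": 0}, {"tx": 0, "ty": 0, "tz": 0, "turn": 0}, {"tx": 0, "ty": 0, "tz": 0, "turn": 0}, {"tx": 0, "ty": 0, "tz": 0, "turn": 0}, {"tx": -0.2, "ty": 0, "tz": 0, "turn": 0}, {"tx": -0.2, "ty": 0, "tz": 0, "turn": 0}, {"tx": 0, "ty": 0, "tz": 0, "turn": 0}, {"tx": 0, "ty": 0, "tz": 0, "turn": 0}], fingers=2.5, grip_force=20)

```text
time_s: 9.3
tool_pos: [0.5294, 0.0594, 0.03]
ee_rot: [0.001, 0.71, 0.704, 0.001]
contact_force: [0.3, 2.3, 6.3]
opening: 0.0354
gripper_force: 24.8
```

Call:
step_arm(targets=[{"tx": 0, "ty": 0, "tz": 0, "turn": 0}, {"tx": 0, "ty": 0, "tz": 0, "turn": 0}, {"tx": 0, "ty": 0, "tz": 0, "turn": 0}, {"tx": 0, "ty": 0, "tz": 0, "turn": 0}, {"tx": 0, "ty": 0, "tz": -3, "turn": 0}, {"tx": 0, "ty": 0, "tz": -3, "turn": 0}, {"tx": 0, "ty": 0, "tz": -3, "turn": 0}, {"tx": 0, "ty": 0, "tz": -3, "turn": 0}, {"tx": 0, "ty": 0, "tz": -3, "turn": 0}, {"tx": 0, "ty": -4, "tz": 0, "turn": 0}, {"tx": 0, "ty": -4, "tz": 0, "turn": 0}, {"tx": 0, "ty": -4, "tz": 0, "turn": 0}, {"tx": 0, "ty": -4, "tz": 0, "turn": 0}, {"tx": 0, "ty": -4, "tz": 0, "turn": 0}, {"tx": 0, "ty": 0, "tz": 0, "turn": 0}], fingers=5.2)

```text
time_s: 10.55
tool_pos: [0.3219, 0.062, 0.1785]
ee_rot: [-0.002, 0.71, 0.705, -0.002]
contact_force: [0.5, 0.4, 0.3]
opening: 0.0524
gripper_force: 0.0
```

```bash
cat >> h.py <<'E'
def tilt(y,x=528):
    P=cloud('top',np.load('top.npz')['d'])*1000
    m=(P[...,2]>28)&(P[...,2]<45)&(abs(P[...,0]-x)<15)&(abs(P[...,1]-y)<28); X=P[m]; A=np.c_[X[:,:2]-[x,y],np.ones(len(X))]; k,*_=np.linalg.lstsq(A,X[:,2],rcond=None); print('tilt',y,k.round(3),m.sum())
E
python3 d.py; python3 -c "
from h import *
inbay(np.load('top.npz')['d']); tilt(63)"
```

```text
10.55 [0.3219 0.062  0.1785] [-0.0021  0.7096  0.7046 -0.0016] [0.5 0.4 0.3] 0.0524 0.0
p [329.  95.] 82 [ 823.7 -196.7] [17.4 82.8] long 70.8
p [ 60. 177.] 241 [565.7 584.5] [135.5 345.7] long 176.0
p [473. 179.] 190 [ 611.  -629.2] [103.1 286.1] long 164.0
p [260. 187.] 173 [533.2  10.8] [ 62.  151.2] long 91.3
p [221. 195.] 100 [519.4 115. ] [ 42.2 109.7] long 92.9
p [113. 210.] 269 [457.  423.9] [37.9 59.5] long 156.5
p [361. 246.] 277 [ 371.8 -284.3] [36.8 60.9] long 138.8
p [263. 359.] 270 [ 63.  -13.4] [ 48.6 130.4] long 80.0
bay 255 [526.2  65.3] [37.9 57.5] 91.3 z 38.1
tilt 63 [-1.5000e-02  2.0000e-03  3.8278e+01] 201
```

It now lies flat: tilt about 0, top at 38.3 mm. My mask took in the packs' camera-side faces, so I correct pack centres about 2 mm away from the camera. Pack 2 is next.

Call:
step_arm(targets=[{"tx": 3.6, "ty": 1.4, "tz": -0.5, "turn": 0}, {"tx": 3.6, "ty": 1.4, "tz": 0, "turn": 0}, {"tx": 3.6, "ty": 1.4, "tz": 0, "turn": 0}, {"tx": 3.6, "ty": 1.4, "tz": 0, "turn": 0}, {"tx": 3.6, "ty": 1.4, "tz": 0, "turn": 0}, {"tx": 3.6, "ty": 1.4, "tz": 0, "turn": 0}, {"tx": 3.6, "ty": 1.4, "tz": 0, "turn": 0}, {"tx": 3.6, "ty": 1.4, "tz": 0, "turn": 0}, {"tx": 3.6, "ty": 1.4, "tz": 0, "turn": 0}, {"tx": 3.6, "ty": 1, "tz": 0, "turn": 0}, {"tx": 0, "ty": 0, "tz": 1, "turn": -7}, {"tx": 0, "ty": 0, "tz": 1, "turn": -7}, {"tx": 0, "ty": 0, "tz": 1, "turn": -7}, {"tx": 0, "ty": 0, "tz": 1, "turn": -7}, {"tx": 0, "ty": 0, "tz": 1, "turn": -7}, {"tx": 0, "ty": 0, "tz": 1, "turn": -7}, {"tx": 0, "ty": 0, "tz": 1, "turn": -7}, {"tx": 0, "ty": 0, "tz": 1, "turn": -7}, {"tx": 0, "ty": 0, "tz": 1, "turn": -7}, {"tx": 0, "ty": 0, "tz": 0, "turn": -4}], grip_force=40, fingers=5.5)

```text
time_s: 12.27
tool_pos: [0.4675, 0.4198, 0.0916]
ee_rot: [-0.001, 0.2, 0.98, -0.001]
contact_force: [-0.4, 0.3, 0.0]
opening: 0.0551
gripper_force: 0.0
```

```bash
python3 d.py | grep -v "\[ *[34]..\. *3"; python3 -c "
from h import *
go(458.3,426,10,67)"
```

```text
12.27 [0.4675 0.4198 0.0916] [-0.0013  0.2001  0.9798 -0.0012] [-0.4  0.3  0. ] 0.0551 0.0
p [329.  95.] 93 [ 821.7 -198. ] [17.3 82.7] long 76.4
p [ 55. 131.] 111 [691.  616.9] [  7.3 198.4] long 21.5
p [479. 159.] 94 [ 641.2 -642.9] [  4.6 239.3] long 141.5
p [251. 169.] 108 [586.2  28.1] [ 15.  201.8] long 91.3
p [251. 188.] 314 [529.9  43. ] [ 68.5 240.6] long 87.4
p [467. 205.] 90 [ 495.9 -593.1] [ 19.4 110. ] long 42.1
p [361. 246.] 279 [ 371.9 -284.4] [36.8 60.7] long 138.8
p [246. 361.] 291 [56.2 34.2] [ 44.5 139.8] long 121.1
go (458.3, 426, 10, 67) t(cm) [1.1  0.19 8.25] turn 0.0 yaw now 67.0 q6 end~ -24.0
```

Call:
step_arm(targets=[{"tx": 1.1, "ty": 0.2, "tz": 0, "turn": 0}, {"tx": 0, "ty": 0, "tz": 3, "turn": 0}, {"tx": 0, "ty": 0, "tz": 2.5, "turn": 0}, {"tx": 0, "ty": 0, "tz": 2, "turn": 0}, {"tx": 0, "ty": 0, "tz": 0.7, "turn": 0}, {"tx": 0, "ty": 0, "tz": 0, "turn": 0}])

```text
time_s: 12.82
tool_pos: [0.4575, 0.4263, 0.0109]
ee_rot: [-0.001, 0.204, 0.979, -0.001]
contact_force: [-0.2, 0.0, 0.6]
opening: 0.055
gripper_force: 0.0
```

Call:
step_arm(targets=[{"tx": 0, "ty": 0, "tz": 0, "turn": 0}, {"tx": 0, "ty": 0, "tz": 0, "turn": 0}, {"tx": 0, "ty": 0, "tz": 0, "turn": 0}, {"tx": 0, "ty": 0, "tz": 0, "turn": 0}, {"tx": 0, "ty": 0, "tz": 0, "turn": 0}, {"tx": 0, "ty": 0, "tz": 0, "turn": 0}, {"tx": 0, "ty": 0, "tz": -2, "turn": 0}, {"tx": 0, "ty": 0, "tz": -3, "turn": 7}, {"tx": 0, "ty": 0, "tz": -3, "turn": 7}, {"tx": 0, "ty": 0, "tz": -3, "turn": 7}, {"tx": 0, "ty": 0, "tz": -3, "turn": 7}, {"tx": 0, "ty": 0, "tz": 0, "turn": 7}, {"tx": 0, "ty": 0, "tz": 0, "turn": 7}, {"tx": 0, "ty": 0, "tz": 0, "turn": 7}, {"tx": 0, "ty": 0, "tz": 0, "turn": 7}, {"tx": 0, "ty": 0, "tz": 0, "turn": 7}, {"tx": 0, "ty": 0, "tz": 0, "turn": 4}, {"tx": 0, "ty": 0, "tz": 0, "turn": 0}, {"tx": 0, "ty": 0, "tz": 0, "turn": 0}], fingers=2.5)

```text
time_s: 14.4
tool_pos: [0.4583, 0.426, 0.1525]
ee_rot: [0.0, 0.709, 0.705, 0.0]
contact_force: [-0.3, -0.7, -2.0]
opening: 0.0345
gripper_force: 40.3
```

```bash
python3 -c "
from h import *
st(); go(529.5,132.7,60,0)"
```

```text
14.4 [0.4583 0.426  0.1525] [0.     0.7091 0.7052 0.    ] [-0.3 -0.7 -2. ] 0.0345 40.3
go (529.5, 132.7, 60, 0) t(cm) [-29.29   7.28   9.25] turn -0.3 yaw now -0.3 q6 end~ 14.0
```

Call:
step_arm(targets=[{"tx": -3.7, "ty": 0.9, "tz": 0, "turn": 0}, {"tx": -3.7, "ty": 0.9, "tz": 0, "turn": 0}, {"tx": -3.7, "ty": 0.9, "tz": 0, "turn": 0}, {"tx": -3.7, "ty": 0.9, "tz": 0, "turn": 0}, {"tx": -3.7, "ty": 0.9, "tz": 0, "turn": 0}, {"tx": -3.7, "ty": 0.9, "tz": 0, "turn": 0}, {"tx": -3.6, "ty": 0.9, "tz": 0, "turn": 0}, {"tx": -3.5, "ty": 1, "tz": 0, "turn": -0.3}, {"tx": 0, "ty": 0, "tz": 3, "turn": 0}, {"tx": 0, "ty": 0, "tz": 3, "turn": 0}, {"tx": 0, "ty": 0, "tz": 3, "turn": 0}, {"tx": 0, "ty": 0, "tz": 1.5, "turn": 0}, {"tx": 0, "ty": 0, "tz": 1, "turn": 0}, {"tx": 0, "ty": 0, "tz": 0.5, "turn": 0}, {"tx": 0, "ty": 0, "tz": 0, "turn": 0}, {"tx": 0, "ty": 0, "tz": 0, "turn": 0}, {"tx": 0, "ty": 0, "tz": 0, "turn": 0}])

```text
time_s: 15.82
tool_pos: [0.5296, 0.1327, 0.033]
ee_rot: [0.001, 0.708, 0.707, 0.001]
contact_force: [-0.3, 0.5, -0.3]
opening: 0.0348
gripper_force: 41.1
```

```bash
python3 -c "
from h import *
st(); go(529.5,132.7,25,0)"
```

```text
15.82 [0.5296 0.1327 0.033 ] [5.000e-04 7.076e-01 7.066e-01 6.000e-04] [-0.3  0.5 -0.3] 0.0348 41.1
go (529.5, 132.7, 25, 0) t(cm) [ 0.   -0.01  0.8 ] turn -0.1 yaw now -0.1 q6 end~ 14.0
```

Call:
step_arm(targets=[{"tx": 0, "ty": 0, "tz": 0.4, "turn": 0}, {"tx": 0, "ty": 0, "tz": 0.3, "turn": 0}, {"tx": 0, "ty": 0, "tz": 0, "turn": 0}, {"tx": 0, "ty": 0, "tz": 0, "turn": 0}])

```text
time_s: 16.15
tool_pos: [0.5294, 0.1327, 0.0268]
ee_rot: [0.001, 0.708, 0.706, 0.001]
contact_force: [-5.2, 0.8, 16.7]
opening: 0.035
gripper_force: 44.1
```

Call:
step_arm(targets=[{"tx": 0, "ty": 0, "tz": 0, "turn": 0}, {"tx": 0, "ty": 0, "tz": 0, "turn": 0}, {"tx": 0, "ty": 0, "tz": 0, "turn": 0}, {"tx": 0, "ty": 0, "tz": 0, "turn": 0}, {"tx": 0, "ty": 0, "tz": -3, "turn": 0}, {"tx": 0, "ty": 0, "tz": -3, "turn": 0}, {"tx": 0, "ty": 0, "tz": -3, "turn": 0}, {"tx": 0, "ty": 0, "tz": -3, "turn": 0}, {"tx": 0, "ty": 0, "tz": -3, "turn": 0}, {"tx": -2, "ty": -3, "tz": 0, "turn": 0}, {"tx": -2, "ty": -3, "tz": 0, "turn": 0}, {"tx": -2, "ty": -3, "tz": 0, "turn": 0}, {"tx": -2, "ty": -3, "tz": 0, "turn": 0}, {"tx": -2, "ty": -3, "tz": 0, "turn": 0}, {"tx": -2, "ty": -3, "tz": 0, "turn": 0}, {"tx": -2, "ty": -3, "tz": 0, "turn": 0}, {"tx": -2, "ty": 0, "tz": 0, "turn": 0}, {"tx": 0, "ty": 0, "tz": 0, "turn": 0}], fingers=5.2)

```text
time_s: 17.65
tool_pos: [0.3181, -0.0289, 0.1756]
ee_rot: [0.001, 0.709, 0.705, -0.0]
contact_force: [0.5, -0.4, 1.6]
opening: 0.0521
gripper_force: 0.0
```

```bash
python3 d.py|grep -E "\[3[56].|^[0-9]"; python3 -c "
from h import *
inbay(np.load('top.npz')['d']); tilt(63);tilt(133); go(372.5,-286.4,80,48.9);go(372.5,-286.4,80,-131.1)
P=cloud('top',np.load('top.npz')['d']); Z=P[...,2]; m=(Z>.116)&(Z<.126); n,l,s,c=cv2.connectedComponentsWithStats(m.astype(np.uint8))
for i in range(1,n):
  if 60<s[i,4]<300:
    r=cv2.minAreaRect((ray('top',np.argwhere(l==i)[:,::-1],.12)[:,:2]*1000).astype(np.float32)); print('key',c[i],np.round(r[0],1),np.round(r[1],1),long_axis(r))"
```

```text
17.65 [ 0.3181 -0.0289  0.1756] [ 0.0008  0.7091  0.7051 -0.    ] [ 0.5 -0.4  1.6] 0.0521 0.0
p [361. 246.] 274 [ 371.8 -284.5] [36.5 60.7] long 138.8
bay 263 [526.1 131.2] [35.  57.8] 91.3 z 38.6
bay 251 [525.9  65.4] [59.3 35.9] 87.9 z 38.3
tilt 63 [-3.1000e-02  2.7000e-02  3.8646e+01] 199
tilt 133 [-4.0000e-03 -4.0000e-03  3.8646e+01] 200
go (372.5, -286.4, 80, 48.9) t(cm) [-25.81   5.53   9.57] turn -49.2 yaw now -0.3 q6 end~ -86.0
go (372.5, -286.4, 80, -131.1) t(cm) [-25.81   5.53   9.57] turn -49.2 yaw now -0.3 q6 end~ -86.0
key [219.94666667 152.05333333] [609.9 116.4] [  5.6 113.7] 91.35478
key [274.472 153.168] [610.2 -32.6] [173.5   8.9] 89.941536
key [483.         196.03061224] [ 504.7 -589.5] [119.6  47.9] 25.68878
key [149.93902439 232.01219512] [389.7 290.8] [45.4 25.2] 30.011559
```

Call:
step_arm(targets=[{"tx": -3.7, "ty": 0.8, "tz": 0, "turn": 0}, {"tx": -3.7, "ty": 0.8, "tz": 0, "turn": 0}, {"tx": -3.7, "ty": 0.8, "tz": 0, "turn": 0}, {"tx": -3.7, "ty": 0.8, "tz": 0, "turn": 0}, {"tx": -3.7, "ty": 0.8, "tz": 0, "turn": 0}, {"tx": -3.7, "ty": 0.8, "tz": 0, "turn": 0}, {"tx": -3.6, "ty": 0.7, "tz": 0, "turn": 0}, {"tx": 0, "ty": 0, "tz": 1.5, "turn": -7}, {"tx": 0, "ty": 0, "tz": 1.5, "turn": -7}, {"tx": 0, "ty": 0, "tz": 1.5, "turn": -7}, {"tx": 0, "ty": 0, "tz": 1.5, "turn": -7}, {"tx": 0, "ty": 0, "tz": 1.5, "turn": -7}, {"tx": 0, "ty": 0, "tz": 1, "turn": -7}, {"tx": 0, "ty": 0, "tz": 1, "turn": -7}, {"tx": 0, "ty": 0, "tz": 0, "turn": 0}, {"tx": 0, "ty": 0, "tz": 0, "turn": 0}], fingers=5.5)

```text
time_s: 19.03
tool_pos: [0.3736, -0.2844, 0.08]
ee_rot: [-0.001, 0.353, 0.936, 0.0]
contact_force: [0.2, 0.2, 0.7]
opening: 0.0551
gripper_force: 0.0
```

```bash
python3 -c "
from h import *
st(); go(372.5,-286.4,10,48.9)"; python3 v.py side p3 372 -286 20 40
```

```text
19.03 [ 0.3736 -0.2844  0.08  ] [-5.000e-04  3.527e-01  9.357e-01  4.000e-04] [0.2 0.2 0.7] 0.0551 0.0
go (372.5, -286.4, 10, 48.9) t(cm) [-0.05 -0.22  7.  ] turn -0.2 yaw now 48.7 q6 end~ -86.0
19.03 [ 0.3736 -0.2844  0.08  ] [-5.000e-04  3.527e-01  9.357e-01  4.000e-04] [0.2 0.2 0.7] 0.0551 0.0
crop origin 221 251 scale 9.5
```

View pics/p3.png

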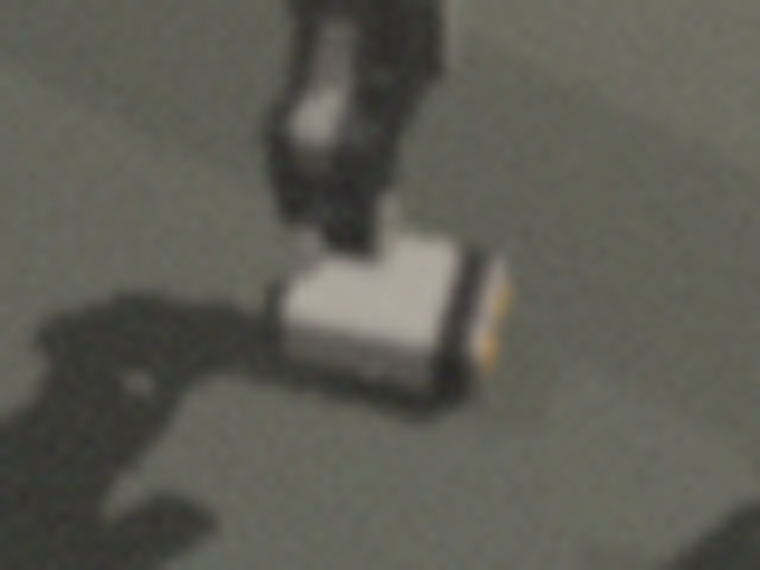

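The fingers are over the pack (crop (350,220), pack at (390,310)). I descend and grasp.

Call:
step_arm(targets=[{"tx": 0, "ty": -0.2, "tz": 2.5, "turn": 0}, {"tx": 0, "ty": 0, "tz": 2.5, "turn": 0}, {"tx": 0, "ty": 0, "tz": 1.5, "turn": 0}, {"tx": 0, "ty": 0, "tz": 0.5, "turn": 0}, {"tx": 0, "ty": 0, "tz": 0, "turn": 0}])

```text
time_s: 19.5
tool_pos: [0.3719, -0.2864, 0.01]
ee_rot: [-0.0, 0.352, 0.936, 0.0]
contact_force: [-0.7, 0.7, 1.2]
opening: 0.0548
gripper_force: 0.0
```

Call:
step_arm(targets=[{"tx": 0, "ty": 0, "tz": 0, "turn": 0}, {"tx": 0, "ty": 0, "tz": 0, "turn": 0}, {"tx": 0, "ty": 0, "tz": 0, "turn": 0}, {"tx": 0, "ty": 0, "tz": 0, "turn": 0}, {"tx": 0, "ty": 0, "tz": 0, "turn": 0}, {"tx": 0, "ty": 0, "tz": 0, "turn": 0}, {"tx": 0, "ty": 0, "tz": -2, "turn": 0}, {"tx": 0, "ty": 0, "tz": -3, "turn": 7}, {"tx": 0, "ty": 0, "tz": -3, "turn": 7}, {"tx": 0, "ty": 0, "tz": -3, "turn": 7}, {"tx": 0, "ty": 0, "tz": 0, "turn": 7}, {"tx": 0, "ty": 0, "tz": 0, "turn": 7}, {"tx": 0, "ty": 0, "tz": 0, "turn": 7}, {"tx": 0, "ty": 0, "tz": 0, "turn": 7}, {"tx": 0, "ty": 0, "tz": 0, "turn": 0}, {"tx": 0, "ty": 0, "tz": 0, "turn": 0}], fingers=2.5)

```text
time_s: 20.83
tool_pos: [0.3717, -0.2865, 0.1207]
ee_rot: [0.0, 0.707, 0.707, -0.0]
contact_force: [-0.2, -0.2, -1.1]
opening: 0.0347
gripper_force: 40.5
```

```bash
python3 -c "
from h import *
st(); go(528.3,-5.2,27,0)"
```

```text
20.83 [ 0.3717 -0.2865  0.1207] [ 3.000e-04  7.068e-01  7.074e-01 -0.000e+00] [-0.2 -0.2 -1.1] 0.0347 40.5
go (528.3, -5.2, 27, 0) t(cm) [28.12 15.68  9.36] turn 0.1 yaw now 0.1 q6 end~ -1.0
```

Call:
step_arm(targets=[{"tx": 3.1, "ty": 1.7, "tz": 0, "turn": 0}, {"tx": 3.1, "ty": 1.7, "tz": 0, "turn": 0}, {"tx": 3.1, "ty": 1.7, "tz": 0, "turn": 0}, {"tx": 3.1, "ty": 1.7, "tz": 0, "turn": 0}, {"tx": 3.1, "ty": 1.7, "tz": 0, "turn": 0}, {"tx": 3.1, "ty": 1.7, "tz": 0, "turn": 0}, {"tx": 3.1, "ty": 1.7, "tz": 0, "turn": 0}, {"tx": 3.1, "ty": 1.7, "tz": 0, "turn": 0}, {"tx": 3.3, "ty": 2.1, "tz": 0, "turn": 0}, {"tx": 0, "ty": 0, "tz": 2.5, "turn": 0}, {"tx": 0, "ty": 0, "tz": 2.5, "turn": 0}, {"tx": 0, "ty": 0, "tz": 2, "turn": 0}, {"tx": 0, "ty": 0, "tz": 1, "turn": 0}, {"tx": 0, "ty": 0, "tz": 0.7, "turn": 0}, {"tx": 0, "ty": 0, "tz": 0.3, "turn": 0}, {"tx": 0, "ty": 0, "tz": 0, "turn": 0}, {"tx": 0, "ty": 0, "tz": 0, "turn": 0}])

```text
time_s: 22.25
tool_pos: [0.5299, -0.0062, 0.0311]
ee_rot: [0.001, 0.708, 0.706, 0.0]
contact_force: [-0.6, -0.2, -0.8]
opening: 0.0351
gripper_force: 40.6
```

```bash
python3 -c "
from h import *
st(); go(528.3,-5.2,26,0)"
```

```text
22.25 [ 0.5299 -0.0062  0.0311] [6.000e-04 7.078e-01 7.064e-01 4.000e-04] [-0.6 -0.2 -0.8] 0.0351 40.6
go (528.3, -5.2, 26, 0) t(cm) [ 0.1  -0.16  0.51] turn -0.1 yaw now -0.1 q6 end~ -1.0
```

Call:
step_arm(targets=[{"tx": 0.1, "ty": -0.15, "tz": 0, "turn": 0}, {"tx": 0, "ty": 0, "tz": 0.3, "turn": 0}, {"tx": 0, "ty": 0, "tz": 0.2, "turn": 0}, {"tx": 0, "ty": 0, "tz": 0, "turn": 0}, {"tx": 0, "ty": 0, "tz": 0, "turn": 0}])

```text
time_s: 22.67
tool_pos: [0.5294, -0.0052, 0.0258]
ee_rot: [0.002, 0.708, 0.706, 0.001]
contact_force: [5.9, 0.9, -1.1]
opening: 0.0348
gripper_force: 40.7
```

Call:
step_arm(targets=[{"tx": 0, "ty": 0, "tz": 0, "turn": 0}, {"tx": 0, "ty": 0, "tz": 0, "turn": 0}, {"tx": 0, "ty": 0, "tz": 0, "turn": 0}, {"tx": 0, "ty": 0, "tz": 0, "turn": 0}, {"tx": 0, "ty": 0, "tz": -3, "turn": 0}, {"tx": 0, "ty": 0, "tz": -3, "turn": 0}, {"tx": 0, "ty": 0, "tz": -3, "turn": 0}, {"tx": 0, "ty": 0, "tz": -4, "turn": 0}, {"tx": 0, "ty": 0, "tz": -4, "turn": 0}, {"tx": 0, "ty": 0, "tz": -4, "turn": 0}, {"tx": 0, "ty": 0, "tz": -4, "turn": 0}, {"tx": 0, "ty": -4, "tz": 0, "turn": 0}, {"tx": 0, "ty": -4, "tz": 0, "turn": 0}, {"tx": 0, "ty": -4, "tz": 0, "turn": 0}, {"tx": 0, "ty": -4, "tz": 0, "turn": 0}, {"tx": 0, "ty": -4, "tz": 0, "turn": 0}, {"tx": 0, "ty": -2, "tz": 0, "turn": 0}, {"tx": 0, "ty": 0, "tz": 0, "turn": 0}], fingers=5.2)

```text
time_s: 24.17
tool_pos: [0.3045, -0.0036, 0.2754]
ee_rot: [0.0, 0.708, 0.706, -0.0]
contact_force: [1.0, -0.5, 0.1]
opening: 0.052
gripper_force: 0.0
```

```bash
python3 v.py top p4 500 29 40 60; python3 -c "
from h import *
inbay(np.load('top.npz')['d']); tilt(65);tilt(133);tilt(-5)
P=cloud('top',np.load('top.npz')['d'])*1000
m=(P[...,2]>60)&(P[...,2]<190)&(abs(P[...,1]-29)<140)&(P[...,0]>580)&(P[...,0]<680); X=P[m]
print('lid fit x=a*z+b',np.polyfit(X[:,2]-46,X[:,0],1),X[:,2].max(),m.sum())"
```

```text
24.17 [ 0.3045 -0.0036  0.2754] [ 1.000e-04  7.082e-01  7.060e-01 -1.000e-04] [ 1.  -0.5  0.1] 0.052 0.0
crop origin 191 152 scale 6.33
bay 264 [526.1 131.2] [35.  57.8] 91.3 z 38.4
bay 250 [526.2  65.3] [37.9 57.5] 91.3 z 38.4
bay 259 [526.4  -6.4] [35.  57.4] 91.3 z 38.3
tilt 65 [-2.0000e-03  1.0000e-02  3.8623e+01] 195
tilt 133 [-1.0000e-03 -1.6000e-02  3.8578e+01] 204
tilt -5 [-3.0000e-03 -2.0000e-03  3.8568e+01] 198
lid fit x=a*z+b [2.40152027e-01 5.91932323e+02] 171.98070586785258 2191
```

View pics/p4.png

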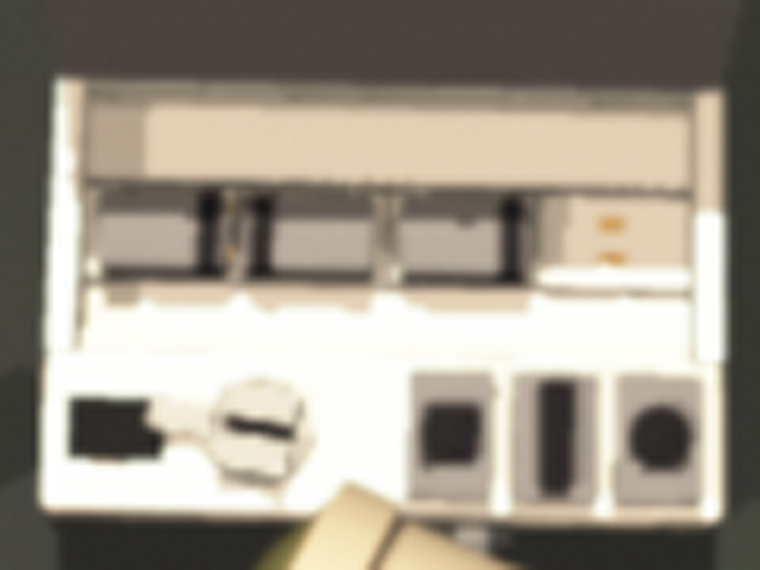

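All three packs lie flat, with brass bands visible at crop (210,235), (260,235) and (512,235), and the fourth place is empty. The lid is at about 1.81 rad. Next I close the fingers, fly over behind the lid and pull it shut along its arc.

Call:
step_arm(targets=[{"tx": 0.3, "ty": 3.6, "tz": 0, "turn": 0}, {"tx": 0.3, "ty": 3.6, "tz": 0, "turn": 0}, {"tx": 0.3, "ty": 3.6, "tz": 0, "turn": 0}, {"tx": 0.3, "ty": 3.6, "tz": 0, "turn": 0}, {"tx": 0.3, "ty": 3.6, "tz": 0, "turn": 0}, {"tx": 0.3, "ty": 3.6, "tz": 0, "turn": 0}, {"tx": 0.3, "ty": 3.6, "tz": 0, "turn": 0}, {"tx": 0.3, "ty": 3.6, "tz": 0, "turn": 0}, {"tx": 0.3, "ty": 3.6, "tz": 0, "turn": 0}, {"tx": 0.6, "ty": 3.4, "tz": 0, "turn": 0}, {"tx": 0, "ty": 0, "tz": 0, "turn": 0}, {"tx": 0, "ty": 0, "tz": 3.5, "turn": 0}, {"tx": 0, "ty": 0, "tz": 3.5, "turn": 0}, {"tx": 0, "ty": 0, "tz": 3.5, "turn": 0}, {"tx": 0, "ty": 0, "tz": 3.5, "turn": 0}, {"tx": 0, "ty": 0, "tz": 0, "turn": 0}], fingers=0)

```text
time_s: 25.55
tool_pos: [0.6631, 0.0284, 0.1273]
ee_rot: [-0.005, 0.708, 0.706, -0.004]
contact_force: [-0.7, 0.4, -2.0]
opening: -0.0003
gripper_force: 0.0
```

```bash
python3 v.py side p5 600 30 120 70
```

```text
25.55 [0.6631 0.0284 0.1273] [-0.0055  0.7079  0.7062 -0.0041] [-0.7  0.4 -2. ] -0.0003 0.0
crop origin 209 111 scale 5.43
```

View pics/p5.png

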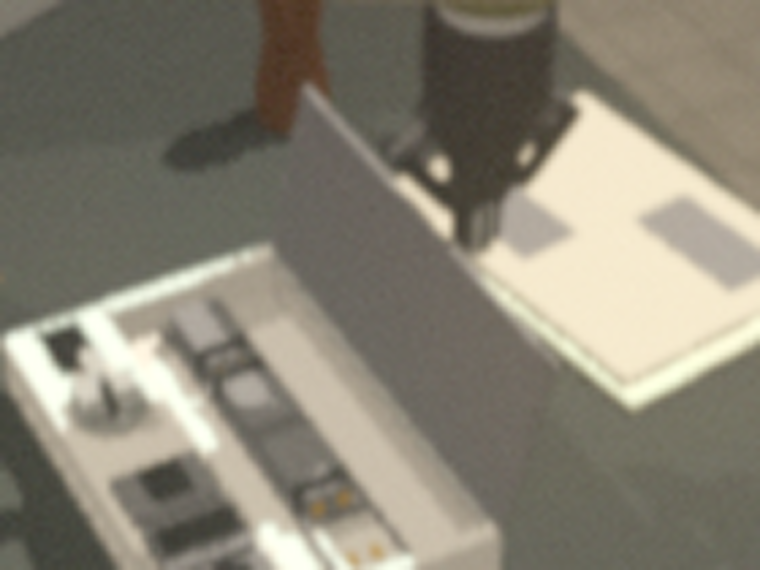

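Call:
step_arm(targets=[{"tx": 0, "ty": 0, "tz": -1.5, "turn": 0}, {"tx": 0, "ty": -1.6, "tz": 0, "turn": 0}, {"tx": 0, "ty": -1.6, "tz": 0, "turn": 0}, {"tx": 0, "ty": -1.6, "tz": 0, "turn": 0}, {"tx": 0, "ty": -1.1, "tz": 0.4, "turn": 0}, {"tx": 0, "ty": -1.1, "tz": 0.4, "turn": 0}, {"tx": 0, "ty": -1.1, "tz": 0.5, "turn": 0}, {"tx": 0, "ty": -1, "tz": 0.5, "turn": 0}, {"tx": 0, "ty": -1, "tz": 0.5, "turn": 0}, {"tx": 0, "ty": -1, "tz": 0.5, "turn": 0}, {"tx": 0, "ty": -0.8, "tz": 0.8, "turn": 0}, {"tx": 0, "ty": -0.8, "tz": 0.8, "turn": 0}, {"tx": 0, "ty": -0.7, "tz": 0.8, "turn": 0}, {"tx": 0, "ty": -0.4, "tz": 0.7, "turn": 0}, {"tx": 0, "ty": -0.4, "tz": 0.7, "turn": 0}, {"tx": 0, "ty": -0.3, "tz": 0.8, "turn": 0}, {"tx": 0, "ty": 0, "tz": 0, "turn": 0}, {"tx": 0, "ty": 0, "tz": 0, "turn": 0}])

```text
time_s: 27.1
tool_pos: [0.5211, 0.0281, 0.0761]
ee_rot: [-0.0, 0.708, 0.706, -0.0]
contact_force: [0.6, 0.0, 0.4]
opening: -0.0
gripper_force: 0.0
```

```bash
python3 v.py side p6 530 30 70 60; python3 -c "
from h import *
go(509,30,54,0)"
```

```text
27.1 [0.5211 0.0281 0.0761] [-3.000e-04  7.080e-01  7.062e-01 -1.000e-04] [0.6 0.  0.4] -0.0 0.0
crop origin 200 136 scale 6.33
go (509, 30, 54, 0) t(cm) [ 0.19 -1.23  2.23] turn -0.1 yaw now -0.1 q6 end~ 3.0
```

View pics/p6.png

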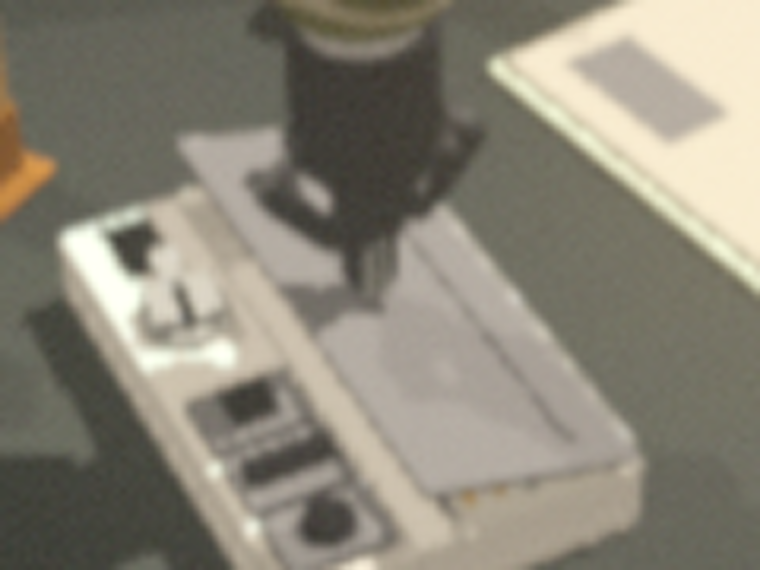

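The lid is nearly shut, with the fingertips on it at crop (375,305). I press it down.

Call:
step_arm(targets=[{"tx": 0, "ty": -1, "tz": 0.5, "turn": 0}, {"tx": 0, "ty": -1, "tz": 0.6, "turn": 0}, {"tx": 0, "ty": 0, "tz": 0.6, "turn": 0}, {"tx": 0, "ty": 0, "tz": 0.4, "turn": 0}, {"tx": 0, "ty": 0, "tz": 0.3, "turn": 0}, {"tx": 0, "ty": 0, "tz": 0.2, "turn": 0}, {"tx": 0, "ty": 0, "tz": 0, "turn": 0}, {"tx": 0, "ty": 0, "tz": 0, "turn": 0}])

```text
time_s: 27.82
tool_pos: [0.5014, 0.0281, 0.0519]
ee_rot: [0.0, 0.708, 0.706, 0.0]
contact_force: [-7.7, 0.0, 21.8]
opening: 0.0003
gripper_force: 10.8
```

Call:
step_arm(targets=[{"tx": 0, "ty": 0, "tz": -3, "turn": 0}, {"tx": 0, "ty": 0, "tz": -3.5, "turn": 0}, {"tx": 0, "ty": 0, "tz": -3.5, "turn": 0}, {"tx": 0, "ty": 0, "tz": -3.5, "turn": 0}, {"tx": 0, "ty": 0, "tz": -3.5, "turn": 0}, {"tx": 0, "ty": 0, "tz": -3, "turn": 0}, {"tx": 3.5, "ty": -1.5, "tz": 0, "turn": 0}, {"tx": 3.5, "ty": -1.5, "tz": 0, "turn": 0}, {"tx": 3.5, "ty": -1.5, "tz": 0, "turn": 0}, {"tx": 3.5, "ty": -1.5, "tz": 0, "turn": 0}, {"tx": 3.5, "ty": -1.5, "tz": 0, "turn": 0}, {"tx": 3.5, "ty": -1.5, "tz": 0, "turn": 0}, {"tx": 3.5, "ty": -1.5, "tz": 0, "turn": 0}, {"tx": 0, "ty": 0, "tz": 0, "turn": 0}], fingers=5)

```text
time_s: 28.98
tool_pos: [0.3943, 0.2782, 0.2504]
ee_rot: [-0.001, 0.706, 0.708, 0.001]
contact_force: [-0.5, -1.6, -0.1]
opening: 0.0497
gripper_force: 0.0
```

```bash
cat > k.py <<'E'
from h import *
st(); im,d=manip.capture("top"); np.savez("top.npz",im=im,d=d); P=cloud('top',d)*1000
m=(P[...,2]>48)&(P[...,2]<75)&(abs(P[...,1]-29)<140)&(P[...,0]>478)&(P[...,0]<590); X=P[m]
print('lid z=a*x+b',np.polyfit(X[:,0]-590,X[:,2],1),m.sum())
Z=P[...,2]; m=(Z>115)&(Z<126); n,l,s,c=cv2.connectedComponentsWithStats(m.astype(np.uint8))
for i in range(1,n):
  if 60<s[i,4]<300:
    r=cv2.minAreaRect((ray('top',np.argwhere(l==i)[:,::-1],.12)[:,:2]*1000).astype(np.float32)); print('key',c[i].round(),np.round(r[0],1),np.round(r[1],1),long_axis(r))
go(390,291.3,140,120); go(390,291.3,140,-60)
E
python3 k.py
```

```text
28.98 [0.3943 0.2782 0.2504] [-7.000e-04  7.059e-01  7.083e-01  5.000e-04] [-0.5 -1.6 -0.1] 0.0497 0.0
lid z=a*x+b [1.24031617e-03 5.28199842e+01] 3734
key [486. 184.] [ 565.  -602.4] [ 89.8 200.1] 173.53926
key [153. 232.] [392.6 285.3] [45.2 14.8] 29.917286
go (390, 291.3, 140, 120) t(cm) [ 1.53 -0.55 11.04] turn 60.1 yaw now 0.1 q6 end~ 97.0
go (390, 291.3, 140, -60) t(cm) [ 1.53 -0.55 11.04] turn 60.1 yaw now 0.1 q6 end~ 97.0
```

The lid is shut (top at 52.8 mm, level). Next I grasp the blade key with the closing axis at -60°.

Call:
step_arm(targets=[{"tx": 1.5, "ty": -0.5, "tz": 0, "turn": 0}, {"tx": 0, "ty": 0, "tz": 1, "turn": 7}, {"tx": 0, "ty": 0, "tz": 1, "turn": 7}, {"tx": 0, "ty": 0, "tz": 1, "turn": 7}, {"tx": 0, "ty": 0, "tz": 1, "turn": 7}, {"tx": 0, "ty": 0, "tz": 1, "turn": 7}, {"tx": 0, "ty": 0, "tz": 1, "turn": 7}, {"tx": 0, "ty": 0, "tz": 1, "turn": 7}, {"tx": 0, "ty": 0, "tz": 1, "turn": 7}, {"tx": 0, "ty": 0, "tz": 1, "turn": 4}, {"tx": 0, "ty": 0, "tz": 1, "turn": 0}, {"tx": 0, "ty": 0, "tz": 0, "turn": 0}, {"tx": 0, "ty": 0, "tz": 0, "turn": 0}])

```text
time_s: 30.12
tool_pos: [0.3923, 0.2879, 0.1502]
ee_rot: [0.0, 0.966, 0.257, -0.0]
contact_force: [-0.7, 0.3, 0.8]
opening: 0.0499
gripper_force: 0.0
```

```bash
python3 -c "
from h import *
st(); go(390,291.3,75,-60)"; python3 v.py side p7 390 291 110 45
```

```text
30.12 [0.3923 0.2879 0.1502] [ 1.000e-04  9.663e-01  2.574e-01 -3.000e-04] [-0.7  0.3  0.8] 0.0499 0.0
go (390, 291.3, 75, -60) t(cm) [-0.02 -0.41  7.52] turn -0.2 yaw now -60.2 q6 end~ 97.0
30.12 [0.3923 0.2879 0.1502] [ 1.000e-04  9.663e-01  2.574e-01 -3.000e-04] [-0.7  0.3  0.8] 0.0499 0.0
crop origin 147 108 scale 8.44
```

View pics/p7.png

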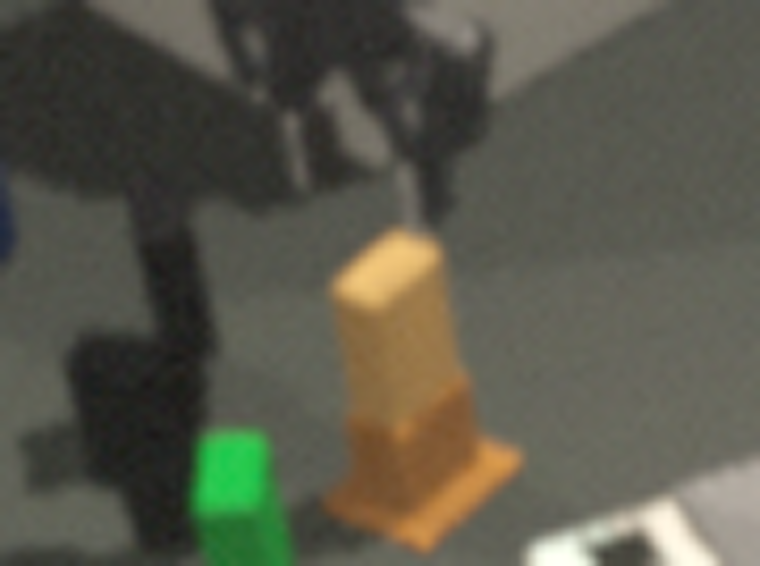

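The fingers straddle the pale handle (top at crop (390,268)) and the stand is below it. I descend and grip.

Call:
step_arm(targets=[{"tx": 0, "ty": -0.4, "tz": 0, "turn": 0}, {"tx": 0, "ty": 0, "tz": 2.5, "turn": 0}, {"tx": 0, "ty": 0, "tz": 2.5, "turn": 0}, {"tx": 0, "ty": 0, "tz": 2, "turn": 0}, {"tx": 0, "ty": 0, "tz": 0.5, "turn": 0}, {"tx": 0, "ty": 0, "tz": 0, "turn": 0}, {"tx": 0, "ty": 0, "tz": 0, "turn": 0}])

```text
time_s: 30.75
tool_pos: [0.3903, 0.2922, 0.0763]
ee_rot: [-0.0, 0.966, 0.258, 0.001]
contact_force: [-0.0, -0.1, 0.1]
opening: 0.0502
gripper_force: 0.0
```

Call:
step_arm(targets=[{"tx": 0, "ty": 0, "tz": 0, "turn": 0}, {"tx": 0, "ty": 0, "tz": 0, "turn": 0}, {"tx": 0, "ty": 0, "tz": 0, "turn": 0}, {"tx": 0, "ty": 0, "tz": 0, "turn": 0}, {"tx": 0, "ty": 0, "tz": 0, "turn": 0}, {"tx": 0, "ty": 0, "tz": 0, "turn": 0}, {"tx": 0, "ty": 0, "tz": 0, "turn": 0}, {"tx": 0, "ty": 0, "tz": 0, "turn": 0}], fingers=1, grip_force=70)

```text
time_s: 31.42
tool_pos: [0.3902, 0.2921, 0.0764]
ee_rot: [-0.0, 0.966, 0.258, 0.001]
contact_force: [-0.1, -0.7, 7.1]
opening: 0.0253
gripper_force: 70.8
```

```bash
python3 -c "
from h import *
st(); print('key top side ray',ray('side',[193.2,139.8],.12)*1000)"
```

```text
31.42 [0.3902 0.2921 0.0764] [-1.000e-04  9.662e-01  2.577e-01  1.100e-03] [-0.1 -0.7  7.1] 0.0253 70.8
key top side ray [[394.42128248 287.39404143 120.        ]]
```

Call:
step_arm(targets=[{"tx": 0, "ty": 0, "tz": -1.5, "turn": 0}, {"tx": 0, "ty": 0, "tz": -2.5, "turn": 0}, {"tx": 0, "ty": 0, "tz": -2.5, "turn": 0}, {"tx": 0, "ty": 0, "tz": -2.5, "turn": 0}, {"tx": 0, "ty": 0, "tz": -1, "turn": -7}, {"tx": 0, "ty": 0, "tz": -1, "turn": -7}, {"tx": 0, "ty": 0, "tz": 0, "turn": -7}, {"tx": 0, "ty": 0, "tz": 0, "turn": -7}, {"tx": 0, "ty": 0, "tz": 0, "turn": -7}, {"tx": 0, "ty": 0, "tz": 0, "turn": -7}, {"tx": 0, "ty": 0, "tz": 0, "turn": -7}, {"tx": 0, "ty": 0, "tz": 0, "turn": -2}, {"tx": 0, "ty": 0, "tz": 0, "turn": 0}])

```text
time_s: 32.5
tool_pos: [0.3895, 0.2918, 0.1854]
ee_rot: [-0.0, 0.761, 0.649, -0.0]
contact_force: [0.6, 0.2, -1.0]
opening: 0.0252
gripper_force: 69.8
```

```bash
cat > cam.py <<'E'
from h import *
st(); go(434.7,84,145,-9)
im,d=manip.capture("top"); np.savez("top.npz",im=im,d=d); P=cloud('top',d)*1000
# cam disc top: heights 58..66 within 27 mm of the nominal axis, excluding tongue side
Q=P.reshape(-1,3); uv=np.stack(np.meshgrid(np.arange(512),np.arange(384)),-1).reshape(-1,2)
m=(Q[:,2]>57)&(Q[:,2]<68)&(np.hypot(Q[:,0]-434.7,Q[:,1]-84)<32); r=ray("top",uv[m],.062)*1000
print("disc n",m.sum(),"min/max x,y",r.min(0).round(1),r.max(0).round(1)); h=cv2.minEnclosingCircle(r[r[:,1]<96][:,:2].astype(np.float32)); print("circle",h)
g=cv2.cvtColor(im,cv2.COLOR_BGR2GRAY); b=(np.hypot(Q[:,0]-434.7,Q[:,1]-84)<18)&(g.ravel()<115)
w=140.-g.ravel()[b]; xy=ray("top",uv[b],.058)[:,:2]*1000; mu=np.average(xy,axis=0,weights=w); e,v=np.linalg.eigh(np.cov((xy-mu).T,aweights=w)); v=v[:,1]
print("slot",b.sum(),mu.round(1),"ang",(np.degrees(np.arctan2(v[1],v[0]))%180).round(1))
E
python3 cam.py
```

```text
32.5 [0.3895 0.2918 0.1854] [-1.000e-04  7.608e-01  6.490e-01 -1.000e-04] [ 0.6  0.2 -1. ] 0.0252 69.8
go (434.7, 84, 145, -9) t(cm) [-19.81   7.74   4.04] turn -0.1 yaw now -9.1 q6 end~ 20.0
disc n 137 min/max x,y [415.7  67.4  62. ] [454.5 114.6  62. ]
circle ((435.20233154296875, 83.93313598632812), 22.489906311035156)
slot 16 [435.4  82.9] ang 81.4
```

Call:
step_arm(targets=[{"tx": -3.3, "ty": 1.3, "tz": 0, "turn": 0}, {"tx": -3.3, "ty": 1.3, "tz": 0, "turn": 0}, {"tx": -3.3, "ty": 1.3, "tz": 0, "turn": 0}, {"tx": -3.3, "ty": 1.3, "tz": 0, "turn": 0}, {"tx": -3.3, "ty": 1.3, "tz": 0, "turn": 0}, {"tx": -3.3, "ty": 1.3, "tz": 0, "turn": 0}, {"tx": 0, "ty": 0, "tz": 2, "turn": 0}, {"tx": 0, "ty": 0, "tz": 2, "turn": 0}, {"tx": 0, "ty": 0, "tz": 0, "turn": 0}, {"tx": 0, "ty": 0, "tz": 0, "turn": 0}, {"tx": 0, "ty": 0, "tz": 0, "turn": 0}])

```text
time_s: 33.47
tool_pos: [0.4356, 0.0843, 0.1462]
ee_rot: [0.0, 0.761, 0.649, 0.0]
contact_force: [-0.4, 0.6, -0.9]
opening: 0.0252
gripper_force: 69.6
```

```bash
python3 v.py side p8 435 84 75 25; python3 -c "
from h import *
go(435,83.8,126,-9)
print('proj side tip/slot', proj('side',[[.435,.0838,.062],[.4374,.0982,.062],[.4326,.0694,.062]]))"
```

```text
33.47 [0.4356 0.0843 0.1462] [4.000e-04 7.612e-01 6.485e-01 4.000e-04] [-0.4  0.6 -0.9] 0.0252 69.6
crop origin 202 161 scale 15.2
go (435, 83.8, 126, -9) t(cm) [-0.06 -0.07  2.04] turn -0.1 yaw now -9.1 q6 end~ 20.0
proj side tip/slot [[227.8547368  182.67623504]
 [226.80461012 179.87632321]
 [228.92101278 185.51920513]]
```

View pics/p8.png

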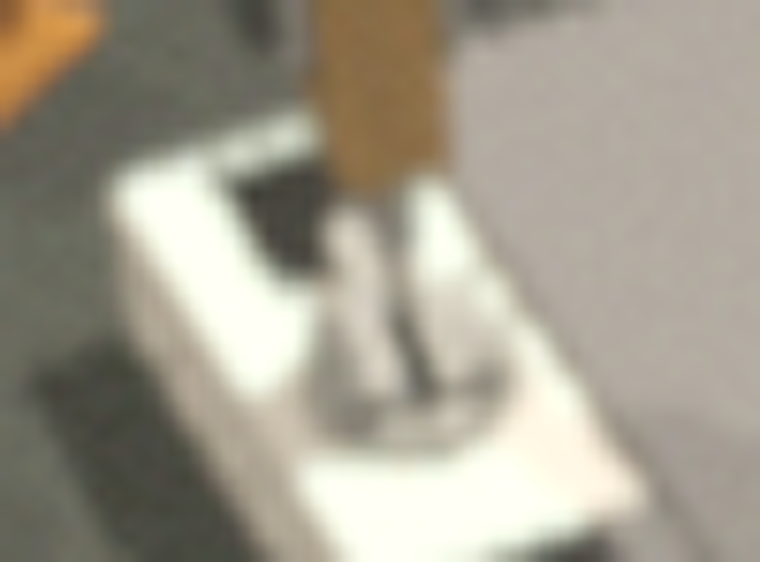

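The blade edge lines up with the slot (crop (410,360), running up to (395,240)). I lower it gently.

Call:
step_arm(targets=[{"tx": 0, "ty": 0, "tz": 0.8, "turn": 0}, {"tx": 0, "ty": 0, "tz": 0.6, "turn": 0}, {"tx": 0, "ty": 0, "tz": 0.3, "turn": 0}, {"tx": 0, "ty": 0, "tz": 0.3, "turn": 0}, {"tx": 0, "ty": 0, "tz": 0.2, "turn": 0}, {"tx": 0, "ty": 0, "tz": 0, "turn": 0}, {"tx": 0, "ty": 0, "tz": 0, "turn": 0}])

```text
time_s: 34.1
tool_pos: [0.4353, 0.084, 0.1233]
ee_rot: [-0.0, 0.761, 0.648, -0.0]
contact_force: [-0.1, 0.5, -2.1]
opening: 0.0252
gripper_force: 69.6
```

Call:
step_arm(targets=[{"tx": 0, "ty": 0, "tz": 0.2, "turn": 0}, {"tx": 0, "ty": 0, "tz": 0.1, "turn": 0}, {"tx": 0, "ty": 0, "tz": 0, "turn": 0}, {"tx": 0, "ty": 0, "tz": 0, "turn": 7}, {"tx": 0, "ty": 0, "tz": 0, "turn": 7}, {"tx": 0, "ty": 0, "tz": 0, "turn": 7}, {"tx": 0, "ty": 0, "tz": 0, "turn": 0}, {"tx": 0, "ty": 0, "tz": 0, "turn": 0}])

```text
time_s: 34.77
tool_pos: [0.4364, 0.0837, 0.1206]
ee_rot: [0.001, 0.866, 0.501, 0.001]
contact_force: [5.4, -1.4, -3.9]
opening: 0.0252
gripper_force: 69.5
```

```bash
python3 -c "
from h import *
s=st(); print(np.round(s['wrist_torque'],2)); go(435.3,84,120,-90)"
```

```text
34.77 [0.4364 0.0837 0.1206] [0.0009 0.8657 0.5005 0.0011] [ 5.4 -1.4 -3.9] 0.0252 69.5
[-0.31 -1.23  0.07]
go (435.3, 84, 120, -90) t(cm) [-0.03 -0.1   0.06] turn 60.1 yaw now -29.9 q6 end~ 101.0
```

Call:
step_arm(targets=[{"tx": 0.05, "ty": 0.1, "tz": 0, "turn": 7}, {"tx": 0, "ty": 0, "tz": 0, "turn": 7}, {"tx": 0, "ty": 0, "tz": 0, "turn": 7}, {"tx": 0, "ty": 0, "tz": 0, "turn": 7}, {"tx": 0, "ty": 0, "tz": 0, "turn": 7}, {"tx": 0, "ty": 0, "tz": 0, "turn": 7}, {"tx": 0, "ty": 0, "tz": 0, "turn": 7}, {"tx": 0, "ty": 0, "tz": 0, "turn": 0}, {"tx": 0, "ty": 0, "tz": 0, "turn": 0}])

```text
time_s: 35.52
tool_pos: [0.4366, 0.0836, 0.1205]
ee_rot: [0.0, 0.995, 0.098, 0.0]
contact_force: [2.5, -3.1, -1.6]
opening: 0.0251
gripper_force: 69.9
```

```bash
python3 -c "
from h import *
s=st(); print(np.round(s['wrist_torque'],2)); go(435.3,84,120,-90)"
```

```text
35.52 [0.4366 0.0836 0.1205] [3.000e-04 9.952e-01 9.780e-02 3.000e-04] [ 2.5 -3.1 -1.6] 0.0251 69.9
[-0.62 -0.68  0.03]
go (435.3, 84, 120, -90) t(cm) [-0.12 -0.06  0.05] turn 11.2 yaw now -78.8 q6 end~ 101.0
```

Call:
step_arm(targets=[{"tx": 0, "ty": 0, "tz": 0, "turn": 7}, {"tx": 0, "ty": 0, "tz": 0, "turn": 7}, {"tx": 0, "ty": 0, "tz": 0, "turn": 5}, {"tx": 0, "ty": 0, "tz": 0, "turn": 0}, {"tx": 0, "ty": 0, "tz": 0, "turn": 0}])

```text
time_s: 35.93
tool_pos: [0.4362, 0.0837, 0.1203]
ee_rot: [0.0, 0.998, -0.068, -0.0]
contact_force: [2.0, -3.2, -0.9]
opening: 0.0252
gripper_force: 70.1
```

```bash
python3 -c "
from h import *
s=st(); print(np.round(s['wrist_torque'],2)); go(435.3,84,120,-98)"; python3 v.py top p9 440 80 60 25
```

```text
35.93 [0.4362 0.0837 0.1203] [ 2.000e-04  9.977e-01 -6.780e-02 -2.000e-04] [ 2.  -3.2 -0.9] 0.0252 70.1
[-0.74 -0.4   0.03]
go (435.3, 84, 120, -98) t(cm) [-0.09 -0.02  0.04] turn 0.2 yaw now -97.8 q6 end~ 109.0
35.93 [0.4362 0.0837 0.1203] [ 2.000e-04  9.977e-01 -6.780e-02 -2.000e-04] [ 2.  -3.2 -0.9] 0.0252 70.1
crop origin 207 199 scale 15.2
```

Call:
step_arm(targets=[{"tx": 0, "ty": 0, "tz": 0, "turn": 3}, {"tx": 0, "ty": 0, "tz": 0, "turn": 0}, {"tx": 0, "ty": 0, "tz": 0, "turn": 0}])

```text
time_s: 36.23
tool_pos: [0.4362, 0.0837, 0.1203]
ee_rot: [0.0, 0.996, -0.095, -0.0]
contact_force: [1.7, -4.0, -0.9]
opening: 0.0258
gripper_force: 70.0
```

```bash
python3 -c "
from h import *
s=st(); print(np.round(s['wrist_torque'],2),np.round(s['effort'],2)); go(435.3,84,120,-98)"
```

```text
36.23 [0.4362 0.0837 0.1203] [ 4.000e-04  9.955e-01 -9.470e-02 -2.000e-04] [ 1.7 -4.  -0.9] 0.0258 70.0
[-0.98 -0.3   0.54] [  1.5  -36.32 -16.63   1.42   0.55   0.63]
go (435.3, 84, 120, -98) t(cm) [-0.09 -0.01  0.03] turn -2.9 yaw now -100.9 q6 end~ 109.0
```

View pics/p9.png

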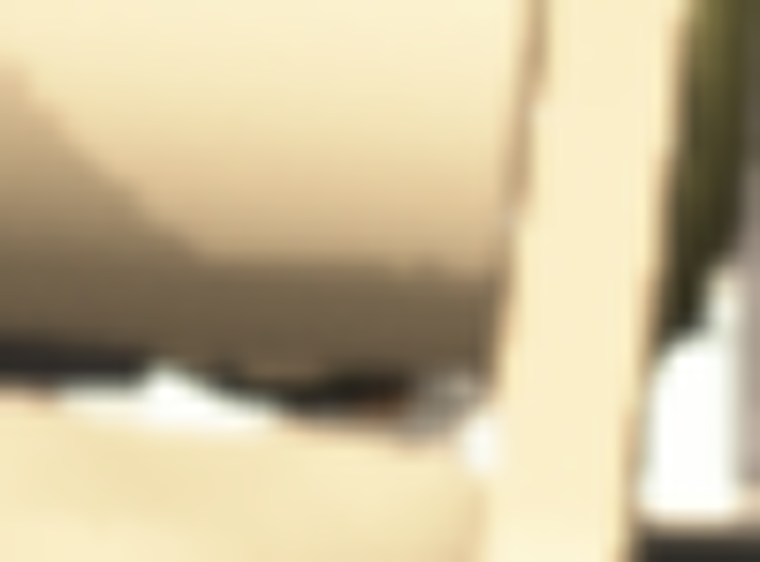

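The arm hides the cam in this view. The torque stepped from 0.03 to 0.54 N m past -98°, which means the cam is against its hard stop. I back off to centre the blade and lift out.

Call:
step_arm(targets=[{"tx": 0, "ty": 0, "tz": 0, "turn": -5}, {"tx": 0, "ty": 0, "tz": 0, "turn": -4}, {"tx": 0, "ty": 0, "tz": 0, "turn": 0}, {"tx": 0, "ty": 0, "tz": -0.5, "turn": 0}, {"tx": 0, "ty": 0, "tz": -1, "turn": 0}, {"tx": 0, "ty": 0, "tz": -2, "turn": 0}, {"tx": 0, "ty": 0, "tz": -3, "turn": 0}, {"tx": 0, "ty": 0, "tz": 0, "turn": -7}, {"tx": 0, "ty": 0, "tz": 0, "turn": -7}, {"tx": 0, "ty": 0, "tz": 0, "turn": -7}, {"tx": 0, "ty": 0, "tz": 0, "turn": -7}, {"tx": 0, "ty": 0, "tz": 0, "turn": -4}, {"tx": 0, "ty": 0, "tz": 0, "turn": 0}, {"tx": 0, "ty": 0, "tz": 0, "turn": 0}])

```text
time_s: 37.4
tool_pos: [0.4361, 0.0841, 0.1854]
ee_rot: [-0.0, 0.967, 0.256, -0.0]
contact_force: [0.1, -0.1, -1.8]
opening: 0.0254
gripper_force: 69.9
```

```bash
python3 -c "
from h import *
s=st(); go(390.2,292.1,185,-60)"
```

```text
37.4 [0.4361 0.0841 0.1854] [-3.000e-04  9.666e-01  2.562e-01 -2.000e-04] [ 0.1 -0.1 -1.8] 0.0254 69.9
go (390.2, 292.1, 185, -60) t(cm) [  6.31 -20.34   0.06] turn -0.3 yaw now -60.3 q6 end~ 97.0
```

Call:
step_arm(targets=[{"tx": 1, "ty": -3.4, "tz": 0, "turn": 0}, {"tx": 1, "ty": -3.4, "tz": 0, "turn": 0}, {"tx": 1, "ty": -3.4, "tz": 0, "turn": 0}, {"tx": 1.1, "ty": -3.4, "tz": 0, "turn": 0}, {"tx": 1.1, "ty": -3.4, "tz": 0, "turn": 0}, {"tx": 1.1, "ty": -3.3, "tz": 0, "turn": 0}, {"tx": 0, "ty": 0, "tz": 2, "turn": 0}, {"tx": 0, "ty": 0, "tz": 2, "turn": 0}, {"tx": 0, "ty": 0, "tz": 1.5, "turn": 0}, {"tx": 0, "ty": 0, "tz": 0, "turn": 0}, {"tx": 0, "ty": 0, "tz": 0, "turn": 0}])

```text
time_s: 38.32
tool_pos: [0.3897, 0.2913, 0.1303]
ee_rot: [0.0, 0.966, 0.257, -0.001]
contact_force: [-0.1, -0.2, -0.2]
opening: 0.0252
gripper_force: 70.1
```

```bash
python3 -c "
from h import *
s=st(); go(390.2,292.1,77,-60)"; python3 cam.py
```

```text
38.32 [0.3897 0.2913 0.1303] [ 0.000e+00  9.665e-01  2.567e-01 -7.000e-04] [-0.1 -0.2 -0.2] 0.0252 70.1
go (390.2, 292.1, 77, -60) t(cm) [ 0.09 -0.04  5.33] turn -0.2 yaw now -60.2 q6 end~ 97.0
38.32 [0.3897 0.2913 0.1303] [ 0.000e+00  9.665e-01  2.567e-01 -7.000e-04] [-0.1 -0.2 -0.2] 0.0252 70.1
go (434.7, 84, 145, -9) t(cm) [-6.38 20.23 -1.47] turn -51.2 yaw now -60.2 q6 end~ 20.0
disc n 131 min/max x,y [418.3  66.8  62. ] [465.7 103.1  62. ]
circle ((441.066650390625, 81.09413146972656), 26.38983917236328)
slot 9 [435.   84.1] ang 1.9
```

Call:
step_arm(targets=[{"tx": 0.1, "ty": 0, "tz": 1, "turn": 0}, {"tx": 0, "ty": 0, "tz": 1, "turn": 0}, {"tx": 0, "ty": 0, "tz": 0.7, "turn": 0}, {"tx": 0, "ty": 0, "tz": 0, "turn": 0}, {"tx": 0, "ty": 0, "tz": 0, "turn": 0}])

```text
time_s: 38.78
tool_pos: [0.3911, 0.2919, 0.1039]
ee_rot: [-0.0, 0.966, 0.257, 0.0]
contact_force: [-0.3, -1.1, -1.4]
opening: 0.0255
gripper_force: 70.1
```

Call:
step_arm(targets=[{"tx": 0, "ty": 0, "tz": 1, "turn": 0}, {"tx": 0, "ty": 0, "tz": 1, "turn": 0}, {"tx": 0, "ty": 0, "tz": 0.4, "turn": 0}, {"tx": 0, "ty": 0, "tz": 0.2, "turn": 0}, {"tx": 0, "ty": 0, "tz": 0, "turn": 0}, {"tx": 0, "ty": 0, "tz": 0, "turn": 0}])

```text
time_s: 39.28
tool_pos: [0.3911, 0.292, 0.0779]
ee_rot: [-0.0, 0.966, 0.258, 0.0]
contact_force: [0.0, 0.4, -1.9]
opening: 0.0254
gripper_force: 70.1
```

Call:
step_arm(targets=[{"tx": 0, "ty": 0, "tz": 0, "turn": 0}, {"tx": 0, "ty": 0, "tz": 0, "turn": 0}, {"tx": 0, "ty": 0, "tz": 0, "turn": 0}, {"tx": 0, "ty": 0, "tz": 0, "turn": 0}, {"tx": 0, "ty": 0, "tz": 0, "turn": 0}, {"tx": 0, "ty": 0, "tz": -2, "turn": 0}, {"tx": 0, "ty": 0, "tz": -2, "turn": 0}, {"tx": 0, "ty": 0, "tz": -3, "turn": 0}, {"tx": 0, "ty": 0, "tz": -3, "turn": 0}, {"tx": 0, "ty": 0, "tz": -3, "turn": 0}, {"tx": 0, "ty": 0, "tz": -3, "turn": -7}, {"tx": 0, "ty": 0, "tz": 0, "turn": -7}, {"tx": 0, "ty": 0, "tz": 0, "turn": -7}, {"tx": 0, "ty": 0, "tz": 0, "turn": -7}, {"tx": 0, "ty": 0, "tz": 0, "turn": -7}, {"tx": 0, "ty": 0, "tz": 0, "turn": -7}, {"tx": 0, "ty": 0, "tz": 0, "turn": -7}, {"tx": 0, "ty": 0, "tz": 0, "turn": -7}, {"tx": 0, "ty": 0, "tz": 0, "turn": -4}], fingers=5)

```text
time_s: 40.87
tool_pos: [0.3907, 0.2918, 0.2373]
ee_rot: [-0.0, 0.706, 0.708, -0.0]
contact_force: [0.2, -0.3, 0.3]
opening: 0.0501
gripper_force: 0.0
```

```bash
cat > kt.py <<'E'
from h import *
st(); im,d=manip.capture("top"); np.savez("top.npz",im=im,d=d); P=cloud("top",d)*1000
g=cv2.cvtColor(im,cv2.COLOR_BGR2GRAY)
n,l,s,c=cv2.connectedComponentsWithStats((g[210:232,252:304]<70).astype(np.uint8))
for i in range(1,n):
    if s[i,4]>30: print("keytop",s[i,2:],ray("top",c[i]+[252,210],.064)[0,:2].round(4)*1000)
m=(P[...,2]>57)&(P[...,2]<72)&(np.abs(P[...,1]-84)<40); r=np.hypot(P[...,0]-435.3,P[...,1]-84); m&=(r>29)&(r<52); X=P[m]; v=np.median(X,0)-[435.3,84,0]
print("tongue",m.sum(),"dir deg",np.degrees(np.arctan2(v[1],v[0])),"y range",np.ptp(X[:,1]),"x max",X[:,0].max())
Q=P[(P[...,2]>48)&(P[...,2]<75)&(abs(P[...,1]+40)<70)&(P[...,0]>485)&(P[...,0]<590)]; print("lid",np.polyfit(Q[:,0]-590,Q[:,2],1))
Z=P[...,2]; n,l,s,c=cv2.connectedComponentsWithStats(((Z>113)&(Z<128)).astype(np.uint8))
for i in range(1,n):
  if 60<s[i,4]<300 and c[i][0]<200:
    q=cv2.minAreaRect((ray('top',np.argwhere(l==i)[:,::-1],.12)[:,:2]*1000).astype(np.float32)); print('key',s[i,4],np.round(q[0],1),np.round(q[1],1),long_axis(q),np.median(Z[l==i]))
E
python3 kt.py; python3 -c "
from h import *
go(434,-92.5,100,0)"
```

```text
40.87 [0.3907 0.2918 0.2373] [-0.000e+00  7.058e-01  7.084e-01 -1.000e-04] [ 0.2 -0.3  0.3] 0.0501 0.0
keytop [ 4 17 66] [433.  -47.5]
keytop [ 8  9 64] [433.5  -1. ]
keytop [ 9  9 63] [433.7 -92.8]
tongue 28 dir deg -0.05597175781440798 y range 66.96060952918782 x max 480.9350244170072
lid [6.53400305e-03 5.30176253e+01]
key 75 [697.2 355.5] [34.5 46.9] 134.05699 120.82275149212053
key 86 [420.4 623. ] [  5.6 129. ] 111.10676 120.62596786347974
key 173 [389.3 292.6] [46.2 26.3] 29.813017 120.08092967004596
key 68 [247.7 541. ] [22.6 62.2] 179.55199 119.24713647833107
go (434, -92.5, 100, 0) t(cm) [-38.45   4.12  13.73] turn 0.3 yaw now 0.3 q6 end~ -12.0
```

The key is back in the stand (top at 120.1 mm, same pose). The tongue points along +x over the lid (about 0°), and the lid is shut. Now the keys, starting with the round one at y = -92.6.

Call:
step_arm(targets=[{"tx": -3.9, "ty": 0.4, "tz": 0, "turn": 0}, {"tx": -3.9, "ty": 0.4, "tz": 0, "turn": 0}, {"tx": -3.9, "ty": 0.4, "tz": 0, "turn": 0}, {"tx": -3.9, "ty": 0.4, "tz": 0, "turn": 0}, {"tx": -3.9, "ty": 0.4, "tz": 0, "turn": 0}, {"tx": -3.9, "ty": 0.4, "tz": 0, "turn": 0}, {"tx": -3.9, "ty": 0.4, "tz": 0, "turn": 0}, {"tx": -3.9, "ty": 0.5, "tz": 0, "turn": 0}, {"tx": -3.9, "ty": 0.5, "tz": 0, "turn": 0}, {"tx": -3.4, "ty": 0.5, "tz": 0, "turn": 0}, {"tx": 0, "ty": 0, "tz": 3.5, "turn": 0}, {"tx": 0, "ty": 0, "tz": 3.5, "turn": 0}, {"tx": 0, "ty": 0, "tz": 3.5, "turn": 0}, {"tx": 0, "ty": 0, "tz": 3.3, "turn": 0}, {"tx": 0, "ty": 0, "tz": 0, "turn": 0}, {"tx": 0, "ty": 0, "tz": 0, "turn": 0}], fingers=0)

```text
time_s: 42.25
tool_pos: [0.4326, -0.0931, 0.0992]
ee_rot: [-0.001, 0.708, 0.706, -0.0]
contact_force: [-0.0, -0.8, 0.5]
opening: 0.0002
gripper_force: 0.0
```

```bash
python3 -c "
from h import *
s=st(); go(434.3,-92.6,58,0)"
```

```text
42.25 [ 0.4326 -0.0931  0.0992] [-1.300e-03  7.084e-01  7.058e-01 -4.000e-04] [-0.  -0.8  0.5] 0.0002 0.0
go (434.3, -92.6, 58, 0) t(cm) [0.05 0.18 4.12] turn -0.2 yaw now -0.2 q6 end~ -12.0
```

Call:
step_arm(targets=[{"tx": 0, "ty": 0.1, "tz": 2, "turn": 0}, {"tx": 0, "ty": 0, "tz": 1, "turn": 0}, {"tx": 0, "ty": 0, "tz": 0.5, "turn": 0}, {"tx": 0, "ty": 0, "tz": 0.4, "turn": 0}, {"tx": 0, "ty": 0, "tz": 0.35, "turn": 0}, {"tx": 0, "ty": 0, "tz": 0, "turn": 0}, {"tx": 0, "ty": 0, "tz": 0, "turn": 0}, {"tx": 0, "ty": 0, "tz": 0, "turn": 0}])

```text
time_s: 42.92
tool_pos: [0.4347, -0.0936, 0.0581]
ee_rot: [0.001, 0.708, 0.706, 0.0]
contact_force: [-0.5, -0.3, 6.0]
opening: -0.0001
gripper_force: 2.4
```

Call:
step_arm(targets=[{"tx": 0, "ty": 0, "tz": 0.1, "turn": 0}, {"tx": 0, "ty": 0, "tz": 0.1, "turn": 0}, {"tx": 0, "ty": 0, "tz": 0, "turn": 0}, {"tx": 0, "ty": 0, "tz": 0, "turn": 0}])

```text
time_s: 43.25
tool_pos: [0.4348, -0.0937, 0.0576]
ee_rot: [0.002, 0.708, 0.706, 0.001]
contact_force: [-6.0, 3.1, 31.0]
opening: -0.0003
gripper_force: 15.7
```

The round key bottomed (31 N at 57.6 mm). Next is the square key.

Call:
step_arm(targets=[{"tx": 0, "ty": 0, "tz": -1.4, "turn": 0}, {"tx": 0, "ty": 0, "tz": -3, "turn": 0}, {"tx": 3, "ty": 0, "tz": 0, "turn": 0}, {"tx": 3.1, "ty": 0, "tz": 0, "turn": 0}, {"tx": 3.1, "ty": 0, "tz": 0, "turn": 0}, {"tx": 0, "ty": 0, "tz": 0, "turn": 0}, {"tx": 0, "ty": 0, "tz": 0, "turn": 0}, {"tx": 0, "ty": 0, "tz": 2, "turn": 0}, {"tx": 0, "ty": 0, "tz": 1, "turn": 0}, {"tx": 0, "ty": 0, "tz": 0.5, "turn": 0}, {"tx": 0, "ty": 0, "tz": 0.4, "turn": 0}, {"tx": 0, "ty": 0, "tz": 0.3, "turn": 0}, {"tx": 0, "ty": 0, "tz": 0.1, "turn": 0}, {"tx": 0, "ty": 0, "tz": 0, "turn": 0}, {"tx": 0, "ty": 0, "tz": 0, "turn": 0}, {"tx": 0, "ty": 0, "tz": 0, "turn": 0}])

```text
time_s: 44.58
tool_pos: [0.4341, -0.002, 0.0577]
ee_rot: [0.001, 0.708, 0.706, -0.0]
contact_force: [-9.1, -2.1, 24.8]
opening: 0.0002
gripper_force: 12.6
```

The square key bottomed (25 N). Next is the bar.

Call:
step_arm(targets=[{"tx": 0, "ty": 0, "tz": -1.3, "turn": 0}, {"tx": 0, "ty": 0, "tz": -3, "turn": 0}, {"tx": -2.3, "ty": 0, "tz": 0, "turn": 0}, {"tx": -2.3, "ty": 0, "tz": 0, "turn": 0}, {"tx": 0, "ty": 0, "tz": 0, "turn": 0}, {"tx": 0, "ty": 0, "tz": 0, "turn": 0}, {"tx": 0, "ty": 0, "tz": 2, "turn": 0}, {"tx": 0, "ty": 0, "tz": 1, "turn": 0}, {"tx": 0, "ty": 0, "tz": 0.5, "turn": 0}, {"tx": 0, "ty": 0, "tz": 0.4, "turn": 0}, {"tx": 0, "ty": 0, "tz": 0.3, "turn": 0}, {"tx": 0, "ty": 0, "tz": 0.1, "turn": 0}, {"tx": 0, "ty": 0, "tz": 0, "turn": 0}, {"tx": 0, "ty": 0, "tz": 0, "turn": 0}, {"tx": 0, "ty": 0, "tz": 0, "turn": 0}])

```text
time_s: 45.83
tool_pos: [0.4337, -0.0468, 0.0576]
ee_rot: [0.0, 0.708, 0.706, 0.0]
contact_force: [-8.5, 4.0, 25.9]
opening: -0.0
gripper_force: 13.2
```

Call:
step_arm(targets=[{"tx": 0, "ty": 0, "tz": -1.5, "turn": 0}, {"tx": 0, "ty": 0, "tz": -3.5, "turn": 0}, {"tx": 0, "ty": 0, "tz": -3.5, "turn": 0}, {"tx": 0, "ty": 0, "tz": -3.5, "turn": 0}, {"tx": 0, "ty": 0, "tz": -3.5, "turn": 0}, {"tx": -3.5, "ty": -1, "tz": 0, "turn": 0}, {"tx": -3.5, "ty": -1, "tz": 0, "turn": 0}, {"tx": -3.5, "ty": -1, "tz": 0, "turn": 0}, {"tx": -3.5, "ty": -1, "tz": 0, "turn": 0}, {"tx": -3.5, "ty": -1, "tz": 0, "turn": 0}, {"tx": 0, "ty": 0, "tz": 0, "turn": 0}, {"tx": 0, "ty": 0, "tz": 0, "turn": 0}])

```text
time_s: 46.83
tool_pos: [0.3832, -0.2234, 0.2111]
ee_rot: [0.0, 0.709, 0.705, 0.0]
contact_force: [0.2, -0.0, 0.1]
opening: -0.0002
gripper_force: 0.0
```

```bash
python3 kt.py; python3 d.py | grep -E "\[ *(3[5-7].|113|161)\."
```

```text
46.83 [ 0.3832 -0.2234  0.2111] [3.000e-04 7.091e-01 7.051e-01 1.000e-04] [ 0.2 -0.   0.1] -0.0002 0.0
keytop [ 4 17 66] [433.  -47.5]
keytop [ 8  9 66] [433.8  -0.8]
keytop [ 9  9 65] [433.6 -92.7]
tongue 12 dir deg 2.3112799119327727 y range 27.862128227804 x max 480.3695806959507
lid [4.12145764e-03 5.28268058e+01]
key 76 [697.2 356.5] [33.  48.4] 134.05696 120.63836092265916
key 183 [389.2 292.5] [46.3 26.4] 30.030367 119.78227672512065
key 69 [248.1 543. ] [62.2 26.1] 1.9296784 119.98102504709765
```

```bash
python3 -c "
from rig import manip
print(manip.hand_in())"
```

```text
the job is handed in; nothing more can be done
None
```

I handed the job in at about 47 s of the 210 s allowed: three packs flat in the channel, lid shut, cam turned to its stop with the tongue over the lid, blade key back in its stand, and round, square and bar keys pressed to the bottom in that order; no verdict came back, and I didn't re-measure the jar, mug or mill at the end.

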